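Refit the pump cover of a counter bag sealer and lock it with the screwdriver

ROBOT

A 6-joint arm with a two-finger parallel gripper is mounted at the origin on the work surface. World frame = base frame: x ahead of the robot, y to its left, z up, the work surface at z = 0. Lengths are in mm, angles in rad, forces in N, time in s.
With the tool pointing down it reaches from about 275 to 1000 mm from the base axis. Payload 8.4 kg.
Tool frame: the origin (TCP) lies midway between the tips of the shut fingers; the grasp point (between the pads) lies 19 mm behind it; z points along the fingers, y is the line along which they close (so a half turn about z gives the same grasp; the last joint's range is limited). The gripper opens to 85 mm and grips with 20 to 120 N. Pads are 22 mm wide; open, the fingers measure 114 mm over their backs; the gripper's body (76 mm by 85 mm) begins 54 mm behind the grasp point. The pads swing forward as they close: fully open they stand 13 mm farther back than shut.
Start: joints at [-0.002, 0.353, 1.633, -0, 1.155, -0.002], TCP at [625.002, -0, 231.281] pointing down, gripper open.
Joint ranges: [-2.63, 2.63], [-0.92, 2.1], [0.06, 2.66], [-1.3, 4.44], [0, 2.69], [-3.02, 3.02]. Speed limits (rad/s): [2.22, 2.22, 2.79, 3.14, 3.14, 3.14].

INTERFACE

Orientations are given as [roll, pitch, yaw] about the fixed x, y, z axes, in that order (R = Rz(yaw) Ry(pitch) Rx(roll)).
In Python, from rig import r, imaging gives the robot as it stands. The module is installed in compiled form; this text tells all that it offers.
- The arm moves only by the tool arm_command, never from a script. Its argument "deltas" is a list of rows, each an object of numbers: "hand": the finger opening in mm, from 0 to 85.4; "tx", "ty", "tz": the shift along the tool's x, y, z in mm; "wx", "wy", "wz": the turn, a rotation vector about the tool's x, y, z in rad. A call has 1 to 8 rows; each row shifts and turns the commanded pose from where the row before left it, along the tool's axes as they then stand; what a row does not reach is not made up. A row lasts 1/8 s, in which the tool goes at most 62.5 mm and 10.7 degrees, less where a joint would pass 70% of its speed; a pose out of reach is approached as far as the arm can. A call with a gripper value outside its range is refused whole. The fingers move at their own pace and stop on an object; "squeeze" is the grip in N (left out, the last holds). Time passes only in rows, so rows that do not move let the fingers close. It gives the time, the measured TCP pose, the force, the opening and the grip force at its end, in the units of the state.
- r.sense(): the state, without advancing time (a new reading comes with each control period).
- imaging.grab_frame(name): name is "scene" or "side" or "wrist"; returns a dict with "image" (384x512x3 uint8, red, green, blue), "mtx" (3x3 intrinsics, pixels), "D" ([k1, k2, p1, p2, k3] as OpenCV has them; the pictures are not rectified), "world_to_cam" (4x4, takes a point from world to camera coordinates). Camera axes: x right, y up, looking along -z (the intrinsics and any distortion apply to the point x, -y, -z); pixel columns grow to the right and rows downward; lengths in mm; the calibration is good to about 2 mm. A picture is of the moment at which its call begins. There is no depth.
- r.sign_off(): hands the job in; it is judged then, once.
The state is a dict: "clock": time; "qpos": joint angles; "qvel": joint speeds; "joint_efforts": joint torques, N m; "eef_pos": TCP position; "tcp_rot": TCP orientation; "contact_force": force on the tool from outside, world axes, zero at the start; "wrist_torque": the same for the moment, N m; "opening": opening from 0.0 (shut) to 1.0 (fully open); "grasp_force": force on a finger pad.
Only numpy, scipy, OpenCV 4.12 (cv2) and the standard library are available. Lean on these libraries where they do the work, as an engineer would, in place of code of your own. Each camera call takes 0.05 s, during which the arm holds its last target. There are 200 camera calls.

TASK

Put the loose steel pump cover back on the bag sealer: hook its front lip under the front edge of the pump opening and swing the back down until the cover lies flat, with its bolt head beside the lock. Then stand the big screwdriver in the slot of the cam lock and turn it clockwise as far as it goes, so that the hook catches the bolt head and draws the cover back tight. Leave the screwdriver standing blade down in the utensil pot, and do not knock the food tubs, the film box or the pot about.

Things in the scene. Friction and masses are not known exactly. Their poses are not given: they have to be found in the camera images.
- bay_front (a point): Bag sealer: low stainless case, fixed, its flat top deck 80 mm above the counter, with a rectangular pump opening in it. Point on the deck's surface at the middle of the opening's front edge (robot side). x points across the opening to the back of the sealer (lock side), y left, z up. This edge is a 5 mm thick sheet; below it the case is hollow for 30 mm forward and 50 mm down: the lip goes there.
- bay_mid (a point): Centre of the pump opening, on the deck's surface, axes as bay_front. The opening is 137 mm long (x) and 115 mm wide (y). The case reaches 113 mm forward (-x), 267 mm back and 130 mm to each side of this point; a 28 mm high sealing-bar housing stands on the deck 193 to 263 mm behind it, otherwise the deck is flat but for the lock.
- cover_lip (a point): Loose pump cover of sheet steel, 0.34 kg, lying right way up on the counter. Point at the middle of the front face of its front fold, level with the underside of the top sheet and 14 mm above the bottom of the folds. x to the back of the cover (bolt end), y left, z up. Lying properly in the opening it is level with bay_front, axes parallel; its x there is the gap at the front edge, 0 to 7 mm (5 to 7 drawn).
- cover_tongue (a point): Middle of the front end of the cover's lip: a flat tongue 90 mm wide (y), 4 mm thick, sticking out 14 mm forward of the front fold, its top face 7 mm below the underside of the top sheet. The opening leaves the cover only 7 mm of play in x, so it cannot be dropped straight in: the tongue goes under the front edge with the back of the cover raised about 18 degrees, then the back is swung down.
- cover_grip (a point): Centre of the cover's bow grip; axes as cover_lip, 65 mm behind and 30 mm above it. Grip bar along y, 72 mm long, 12 mm thick (x), 18 mm high, 17 mm clear of the sheet below, on posts at its ends. Sheet: 4 mm thick, from 65 mm before to 80 mm behind this point, 136 mm wide; folds 14 mm deep under it, 130 mm (x, +-65) by 110 mm, enter the opening; the sheet's sides rest on the deck.
- cover_bolt (a point): Centre of the round head of the bolt that points backwards from a 28 mm wide block on the back of the cover; axes as cover_lip. Head 20 mm across, 6 mm thick (x); in front of it a neck 7 mm thick and 20 mm long up to the block. Its axis is 14 mm above the deck when the cover is in place; the head then lies just in front of the lock's hub.
- lock_foot (a point): Foot of the cam lock on the deck, on its upright axis, 192 mm behind bay_front; axes as there. A steel hub 27 mm thick stands here with a hook round it: a spiral bar 19 to 26 mm above the deck, inside radius 34 mm at its tip to 23 mm. Open, it is clear of the bolt's way down; turned clockwise it passes over the neck, behind the head, and draws bolt and cover towards the hub.
- lock_slot (a point): Mouth of the lock's screwdriver socket: point on its axis, 46 mm above the deck. Turns with the lock; y along the long side of the slot. Slot 17 mm (y) by 7 mm (x); floor 33 mm below this point; the top 6 mm flare to a funnel about 24 by 15 mm. A screwdriver put in stands by itself, leaning a few degrees.
- cam (a joint): Angle of the cam lock, rad: 0 to 0.35 at the start (open), grows when turned clockwise seen from above, stop at 2.45 (as far as it goes). The bolt is fully drawn from about 2.1. Turns stiffly (0.06 N m, more while drawing) and stays where left. The blade has about 0.2 rad of free play each way in the slot.
- driver_grip (a point): Big flat-blade screwdriver, 180 mm long, 0.15 kg, lying on the counter, blade roughly towards the robot. Point at the centre of its black handle: 92 mm long (x, +-46), 32 mm wide (y), 28 mm high (z). x towards the blade, y along the blade's width. Round shaft 10 mm thick from x = 46 to 90, then the flat blade, 14 mm wide (y), 4 mm thick, to x = 134 (last 6 mm 11 by 3 mm).
- driver_tip (a point): Middle of the end of the screwdriver's blade, 134 mm from driver_grip along its x; same axes.
- pot_mid (a point): Utensil pot: round, open, thin metal, 92 mm across, 115 mm tall, wall 3 mm, floor 5 mm thick, 0.6 kg, loose on the counter. Point on its axis half-way up (57 mm above the counter).
- tub_slaw_mid (a point): Square food tub with cloudy lid, 112 by 112 mm, 62 mm high, pale filling, loose; point on its axis, 30 mm up. To be left alone.
- tub_beans_mid (a point): Square food tub with cloudy lid, 112 by 112 mm, 62 mm high, brown filling, loose; point on its axis, 30 mm up. To be left alone.
- film_box_mid (a point): Cardboard film box, 100 mm (x) by 180 mm (y), 75 mm high, loose; point at its centre. To be left alone.
Not all that is in view belongs to the job. Of the things like the part that bears driver_grip, leave any that is green; of the rest the larger one is meant.

How it is judged:
By the outcome, as a careful person would: the job done as asked, in the order asked, and still so for the second after the job is handed in, with the robot touching nothing.
It also fails if it takes over 72 s, if anything falls off the work surface, if the arm or the gripper's body presses on something with over 40 N, if the wrist force passes 120 N, or if a joint passes its speed limit or range.

## Working session

There is one attempt and no reset: what is moved stays moved. The work goes in short steps, Python scripts to look and compute and a tool call to move; the robot and the scene stay as the last step left them, time stands still between calls to the robot, and variables do not carry over. Pictures are saved under pics/ and viewed, at most 10 in all, crops included, and the job is handed in when it is done.

Besides the shell and the picture viewer there is one more tool, called by a JSON object that holds its "method" and its "body", one argument or row to a line. arm_command: Moves the arm, as the interface text tells. Its arguments: {"type":"object","properties":{"deltas":{"type":"array"},"squeeze":{"type":"number"}},"required":["deltas"]}

```bash
mkdir -p pics; ls; cat > h.py <<'E'
import numpy as np, cv2
from rig import r, imaging
def grab(n,f=None):
    d=imaging.grab_frame(n)
    if f: cv2.imwrite('pics/'+f,cv2.cvtColor(d['image'],cv2.COLOR_RGB2BGR))
    return d
def ray(d,px):
    p=cv2.undistortPoints(np.array([[px]],float),np.array(d['mtx'],float),np.array(d['D'],float))[0,0]
    M=np.array(d['world_to_cam']);R=M[:3,:3];t=M[:3,3]
    return -R.T@t, R.T@np.array([p[0],-p[1],-1.])
def onz(d,px,z):
    o,v=ray(d,px);return o+v*(z-o[2])/v[2]
def proj(d,P):
    M=np.array(d['world_to_cam']);P=np.atleast_2d(P);c=P@M[:3,:3].T+M[:3,3]
    c=c*[1,-1,-1]
    return cv2.projectPoints(c,np.zeros(3),np.zeros(3),np.array(d['mtx'],float),np.array(d['D'],float))[0][:,0]
def tri(d1,p1,d2,p2):
    o1,v1=ray(d1,p1);o2,v2=ray(d2,p2)
    s=np.linalg.lstsq(np.c_[v1,-v2],o2-o1,rcond=None)[0]
    a,b=o1+v1*s[0],o2+v2*s[1];return (a+b)/2,np.linalg.norm(a-b)
E
python3 - <<'E'
from h import *
ims=[]
for n in('scene','side','wrist'):
    d=grab(n,n+'0.png');M=d['world_to_cam'];print(n,-M[:3,:3].T@M[:3,3],-M[2,:3],d['mtx'][0,0],d['D']);ims.append(d['image'])
a=np.hstack(ims[:2]);
big=cv2.resize(ims[0],(800,600),interpolation=3);cv2.imwrite('pics/s.png',big[...,::-1])
big=cv2.resize(ims[1],(800,600),interpolation=3);cv2.imwrite('pics/d.png',big[...,::-1])
s=r.sense();print(s)
E
```

```text
pics
scene [1055.22546365 -880.01214692 1205.62784396] [-0.39433414  0.55311689 -0.73386803] 416.30965471785856 [-0.1255991  0.         0.         0.         0.       ]
side [-158.68113937 -708.54443515 1158.26059483] [ 0.44282965  0.46411579 -0.76713652] 405.68405400489564 [0.01591619 0.         0.         0.         0.        ]
wrist [626.7677942   73.33404849 373.82232937] [-0.00112951 -0.28938938 -0.9572108 ] 273.0967222824607 [-0.06279271  0.          0.          0.          0.        ]
{'clock': 0.15, 'qpos': array([-2.38853396e-03,  3.53484895e-01,  1.63393056e+00, -1.68891380e-05,
        1.15520659e+00, -2.40020173e-03]), 'qvel': array([-0.00091596, -0.00167667, -0.00252501, -0.00151418, -0.00052508,
       -0.00047462]), 'joint_efforts': array([-7.39769093e-04, -6.05638933e+01, -3.42338884e+01, -2.29960733e-05,
        6.16452831e-03, -4.00942213e-05]), 'eef_pos': array([6.24653276e+02, 2.70063214e-03, 2.30750759e+02]), 'tcp_rot': array([-3.14056323e+00,  1.29737068e-05,  1.57081483e+00]), 'contact_force': array([ 0.17678559, -0.68664371,  0.01931073]), 'wrist_torque': array([ 0.04304501, -0.05963267, -0.03955541]), 'grasp_force': 0.0, 'opening': 1.0014313932591117}
```

View pics/s.png

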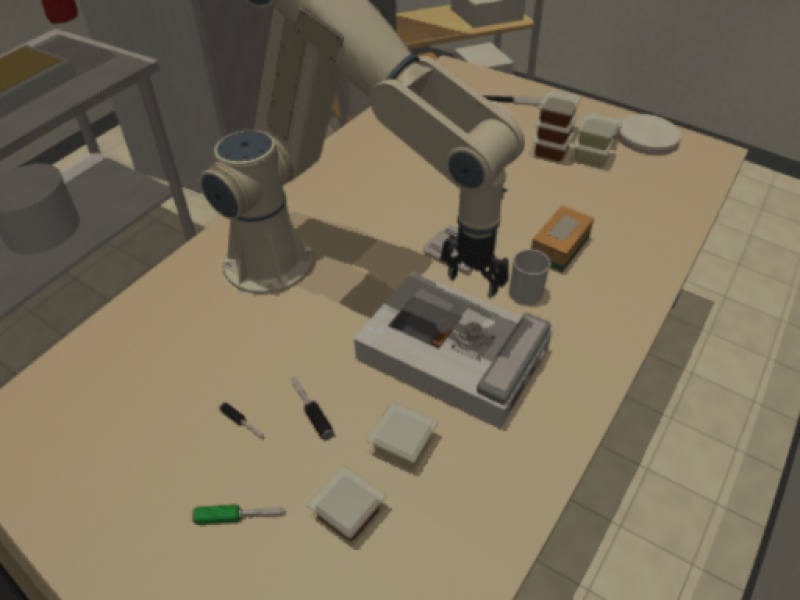

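View pics/d.png

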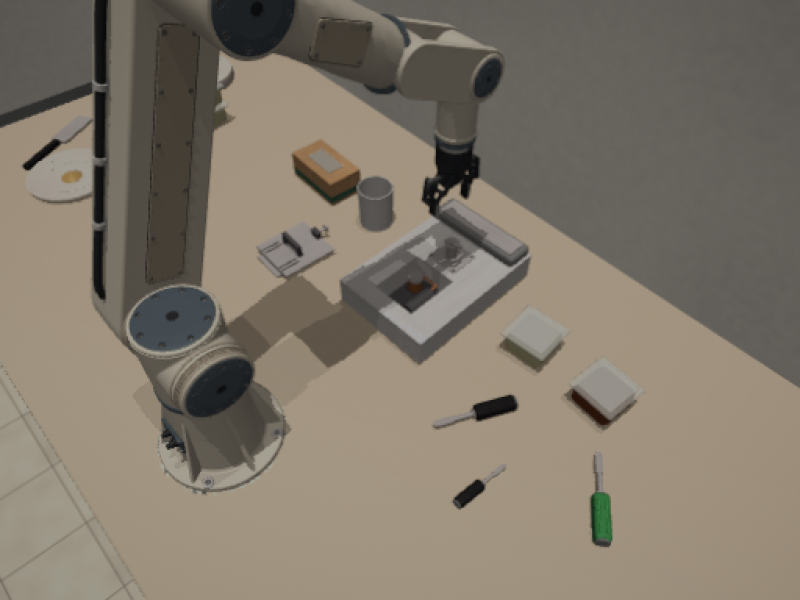

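The views show the sealer mid-table with the lock at its far end. In the side view (800 px wide) the cover is at (295,250), its bolt towards (322,232). The black driver is at (475,410), blade tip (436,425). The pot is at (375,200), the film box at (325,170), and the tubs at (535,335) and (605,390).

```bash
python3 - <<'E'
from h import *
s=.64
d=grab('side');e=grab('scene')
def P(n,px,z,c=d): print(n,onz(c,np.array(px)*s,z).round())
P('grip',(293,243),53);P('bolt',(322,231),28);P('cover c1',(258,251),18);P('c2',(290,275),18);P('c3',(333,248),18);P('c4',(300,225),18)
for n,p in dict(fl=(343,283),fr=(420,348),br=(530,262)).items():P('deck '+n,p,80)
P('deck fr',(357,345),80,e)
P('pot',(376,185),115);P('driver butt',(517,402),14);P('driver tip',(434,425),7);
P('driver butt s',(328,434),14,e);P('driver tip s',(293,380),7,e)
P('lock',(451,238),126);P('lock s',(476,322),126,e)
P('film',(326,160),75);P('t1',(535,330),62);P('t2',(605,388),62)
E
```

```text
grip [401. 305.  53.]
bolt [495. 315.  28.]
cover c1 [336. 372.  18.]
c2 [348. 252.  18.]
c3 [483. 256.  18.]
c4 [472. 380.  18.]
deck fl [396.  99.  80.]
deck fr [ 401. -152.   80.]
deck br [ 766. -143.   80.]
deck fr [ 430. -159.   80.]
pot [651. 280. 115.]
driver butt [ 491. -356.   14.]
driver tip [ 327. -276.    7.]
driver butt s [ 490. -352.   14.]
driver tip s [ 328. -279.    7.]
lock [648.   7. 126.]
lock s [637.  12. 126.]
film [648. 489.  75.]
t1 [ 632. -276.   62.]
t2 [ 623. -470.   62.]
```

```bash
python3 -c "
import cv2;a=cv2.imread('pics/wrist0.png');cv2.imwrite('pics/w0.png',cv2.resize(a,(800,600),interpolation=2))"
```

```text
(no output)
```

View pics/w0.png

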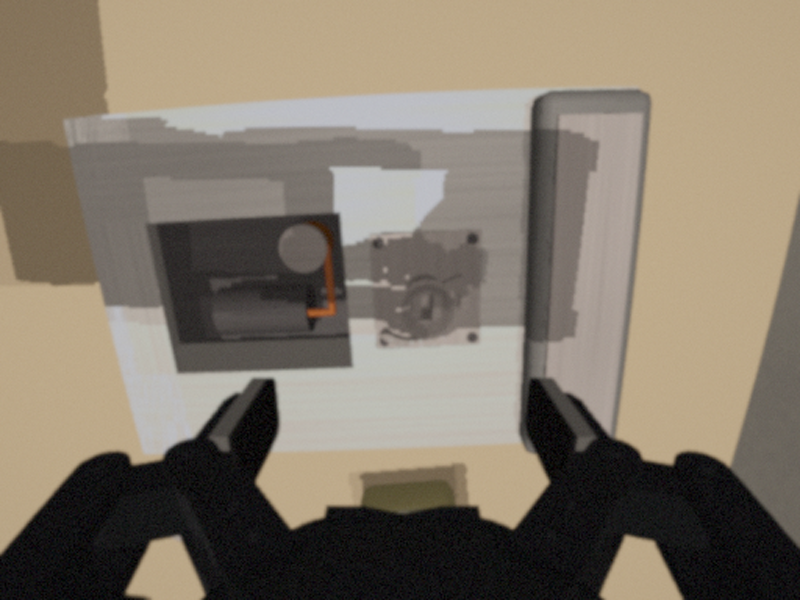

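Wrist view: opening corners at the deck are near (150,225), (338,213), (352,366), (178,372). The lock socket is near (430,303), and its slot runs almost along image-vertical.

```bash
python3 - <<'E'
from h import *
d=grab('wrist');k=.64
C=[onz(d,np.array(p)*k,80) for p in((150,225),(338,213),(352,366),(178,372))]
for c in C: print(c.round(1))
print([np.linalg.norm(C[i]-C[(i+1)%4]).round(1) for i in range(4)], np.mean(C,0).round(1))
v=C[1]-C[0]+C[2]-C[3];print('yaw',np.arctan2(v[1],v[0]))
w=C[0]-C[3]+C[1]-C[2];print('yaw',np.arctan2(-w[0],w[1]))
print('outer', [onz(d,np.array(p)*k,80).round(0) for p in((65,120),(147,455),(530,92),(525,445))])
print('lock',onz(d,np.array((429,303))*k,126))
c=cv2.resize(d['image'][125:240,85:320],None,fx=3.4,fy=3.4,interpolation=2);cv2.imwrite('pics/w1.png',cv2.convertScaleAbs(c[...,::-1],alpha=1.5))
E
```

```text
[450.9  42.6  80. ]
[583.5  49.3  80. ]
[589.1 -64.1  80. ]
[453.8 -69.9  80. ]
[np.float64(132.8), np.float64(113.6), np.float64(135.4), np.float64(112.5)] [519.3 -10.5  80. ]
yaw 0.04695668544530765
yaw 0.037794870755409285
outer [array([401., 114.,  80.]), array([ 413., -147.,   80.]), array([709., 126.,  80.]), array([ 727., -135.,   80.])]
lock [643.27965362  -0.80190772 126.        ]
```

View pics/w1.png

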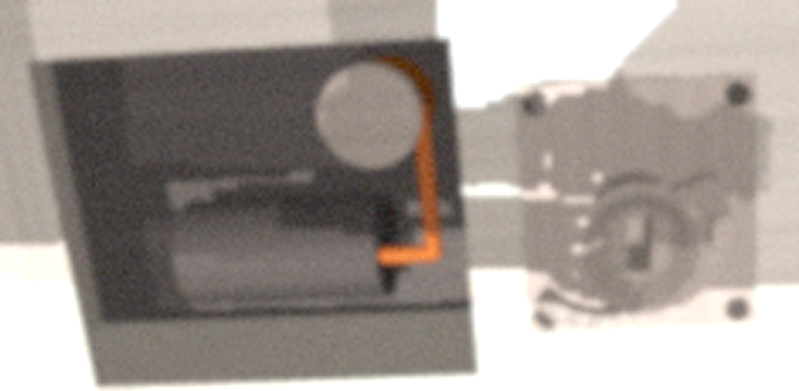

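{"method": "arm_command", "body": {
  "deltas": [
    {"tx":38,"ty":-27,"tz":-4},
    {"tx":38,"ty":-27,"tz":-4},
    {"tx":38,"ty":-27,"tz":-4},
    {"tx":38,"ty":-27,"tz":-4},
    {"tx":38,"ty":-27,"tz":-4},
    {"tx":38,"ty":-27,"tz":-4},
    {"tx":38,"ty":-27,"tz":-4},
    {"tx":38,"ty":-27,"tz":-4}
  ]
}}

```text
schema error: expected keys hand, tx, ty, tz, wx, wy, wz
```

```bash
python3 - <<'E'
from h import *
d=grab('wrist','wc.png');s=r.sense();print(s['clock'],s['eef_pos'],s['tcp_rot'])
cv2.imwrite('pics/wc2.png',cv2.resize(d['image'],(800,600),interpolation=2)[...,::-1])
E
```

```text
0.35 [ 6.24899973e+02 -1.12670569e-02  2.31123778e+02] [-3.14126578e+00  1.62411319e-05  1.57079488e+00]
```

View pics/wc2.png

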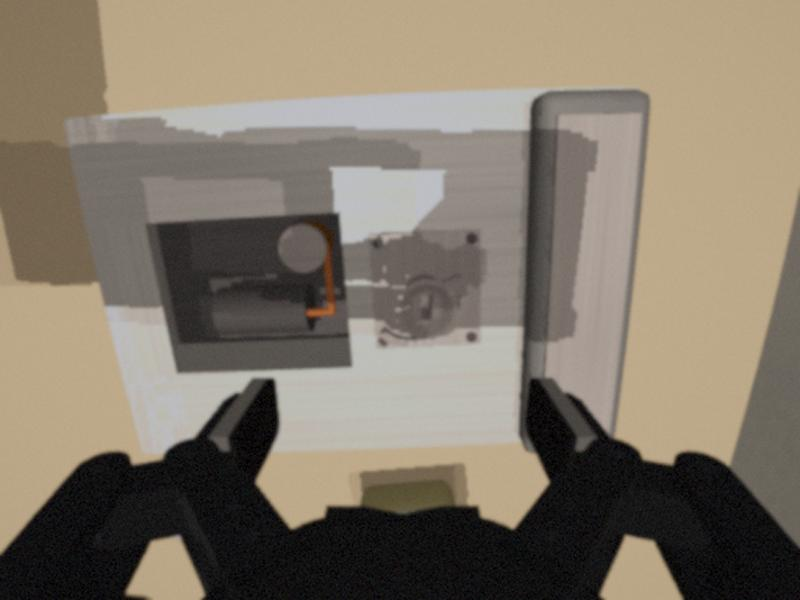

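All keys are required in each row; the move was refused and the view is unchanged. Five pictures used so far.

{"method": "arm_command", "body": {
  "deltas": [
    {"hand":85,"tx":38,"ty":-27,"tz":-4,"wx":0,"wy":0,"wz":0},
    {"hand":85,"tx":38,"ty":-27,"tz":-4,"wx":0,"wy":0,"wz":0},
    {"hand":85,"tx":38,"ty":-27,"tz":-4,"wx":0,"wy":0,"wz":0},
    {"hand":85,"tx":38,"ty":-27,"tz":-4,"wx":0,"wy":0,"wz":0},
    {"hand":85,"tx":38,"ty":-27,"tz":-4,"wx":0,"wy":0,"wz":0},
    {"hand":85,"tx":38,"ty":-27,"tz":-4,"wx":0,"wy":0,"wz":0},
    {"hand":85,"tx":38,"ty":-27,"tz":-4,"wx":0,"wy":0,"wz":0},
    {"hand":85,"tx":38,"ty":-27,"tz":-4,"wx":0,"wy":0,"wz":0}
  ]
}}

```text
clock: 1.35
eef_pos: [408.0, 305.1, 263.6]
tcp_rot: [3.141, -0.0, 1.571]
contact_force: [-0.5, 0.7, -0.4]
opening: 0.994
grasp_force: 0.0
```

```bash
python3 - <<'E'
from h import *
d=grab('wrist','wc.png')
cv2.imwrite('pics/wc2.png',cv2.resize(d['image'],(800,600),interpolation=2)[...,::-1])
E
```

```text
(no output)
```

View pics/wc2.png

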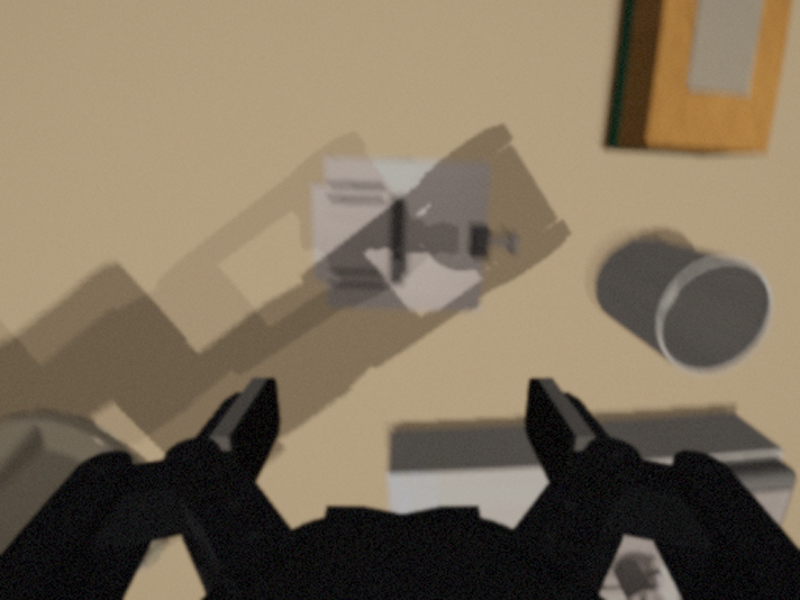

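Cover corners near (325,157), (490,161), (481,309), (329,305). The grip bar runs from (399,198) to (398,282), with bolt head (514,240) and pot rim centre (715,312).

```bash
python3 - <<'E'
from h import *
d=grab('wrist');k=.64
f=lambda p,z:onz(d,np.array(p)*k,z)
C=[f(p,18) for p in((325,157),(490,161),(481,309),(329,305))]
for c in C: print(c.round(1))
print([np.linalg.norm(C[i]-C[(i+1)%4]).round(1) for i in range(4)], np.mean(C,0).round(1))
v=C[1]-C[0]+C[2]-C[3];print('yaw',np.arctan2(v[1],v[0]))
w=C[0]-C[3]+C[1]-C[2];print('yaw',np.arctan2(-w[0],w[1]))
# bar dark mask
im=d['image'];g=cv2.cvtColor(im,cv2.COLOR_RGB2GRAY)
sub=g[115:190,240:275];m=(sub<55).astype(np.uint8)
n,l,st,ce=cv2.connectedComponentsWithStats(m);print(st,ce)
i=1+st[1:,4].argmax();ys,xs=np.where(l==i)
top=ys.min()+115;bot=ys.max()+115
A=(xs[ys<=ys.min()+4].mean()+240,top);B=(xs[ys>=ys.max()-4].mean()+240,bot)
print(A,B,[onz(d,p,z).round(1) for p in(A,B) for z in(53,44)])
print('bolt',f((514,240),28).round(1),'pot',f((715,312),115).round(1))
E
```

```text
[340.6 399.2  18. ]
[484.6 395.9  18. ]
[483.3 260.5  18. ]
[337.9 264.6  18. ]
[np.float64(144.0), np.float64(135.4), np.float64(145.4), np.float64(134.7)] [411.6 330.   18. ]
yaw -0.025662392982484343
yaw -0.014653777986257499
[[   0    0   35   75 2357]
 [  15   18    8   36  256]
 [   0   64    5    2    6]
 [   0   72    6    1    6]] [[16.90241833 37.14170556]
 [18.58984375 34.234375  ]
 [ 2.         64.33333333]
 [ 2.5        72.        ]]
(np.float64(258.5945945945946), np.int64(133)) (np.float64(258.84), np.int64(168)) [array([409.4, 357.7,  53. ]), array([409.4, 357.1,  44. ]), array([409.7, 312.5,  53. ]), array([409.8, 310.7,  44. ])]
bolt [507.7 328.1  28. ] pot [641.3 288.1 115. ]
```

Sheet size 145x136 mm agrees, giving grip ≈ (405,330,44) and cover yaw ≈ −0.02. Now grasping.

{"method": "arm_command", "body": {
  "deltas": [
    {"hand":85,"tx":25,"ty":-2,"tz":20,"wx":0,"wy":0,"wz":0.02},
    {"hand":85,"tx":0,"ty":0,"tz":45,"wx":0,"wy":0,"wz":0},
    {"hand":85,"tx":0,"ty":0,"tz":45,"wx":0,"wy":0,"wz":0},
    {"hand":85,"tx":0,"ty":0,"tz":45,"wx":0,"wy":0,"wz":0},
    {"hand":60,"tx":0,"ty":0,"tz":45,"wx":0,"wy":0,"wz":0},
    {"hand":40,"tx":0,"ty":0,"tz":25,"wx":0,"wy":0,"wz":0},
    {"hand":40,"tx":0,"ty":0,"tz":12,"wx":0,"wy":0,"wz":0},
    {"hand":40,"tx":0,"ty":0,"tz":0,"wx":0,"wy":0,"wz":0}
  ]
}}

```text
clock: 2.45
eef_pos: [407.1, 328.6, 26.0]
tcp_rot: [-3.141, 0.001, 1.551]
contact_force: [-0.2, -0.8, 1.1]
opening: 0.468
grasp_force: 0.0
```

{"method": "arm_command", "body": {
  "deltas": [
    {"hand":20,"tx":0,"ty":0,"tz":0,"wx":0,"wy":0,"wz":0},
    {"hand":5,"tx":0,"ty":0,"tz":0,"wx":0,"wy":0,"wz":0},
    {"hand":0,"tx":0,"ty":0,"tz":0,"wx":0,"wy":0,"wz":0},
    {"hand":0,"tx":0,"ty":0,"tz":0,"wx":0,"wy":0,"wz":0},
    {"hand":0,"tx":0,"ty":0,"tz":0,"wx":0,"wy":0,"wz":0}
  ],
  "squeeze": 90
}}

```text
clock: 3.08
eef_pos: [407.7, 329.5, 27.6]
tcp_rot: [3.14, -0.001, 1.551]
contact_force: [-1.5, -0.2, 6.4]
opening: 0.125
grasp_force: 88.7
```

{"method": "arm_command", "body": {
  "deltas": [
    {"hand":0,"tx":0,"ty":0,"tz":-15,"wx":0,"wy":0,"wz":0},
    {"hand":0,"tx":0,"ty":0,"tz":-35,"wx":0,"wy":0,"wz":0},
    {"hand":0,"tx":0,"ty":0,"tz":-40,"wx":0,"wy":0,"wz":0},
    {"hand":0,"tx":0,"ty":0,"tz":-40,"wx":0,"wy":0,"wz":0},
    {"hand":0,"tx":0,"ty":0,"tz":-40,"wx":0,"wy":0,"wz":-0.03},
    {"hand":0,"tx":0,"ty":0,"tz":-25,"wx":0,"wy":0,"wz":-0.03},
    {"hand":0,"tx":0,"ty":0,"tz":0,"wx":0,"wy":0,"wz":0}
  ]
}}

```text
clock: 3.95
eef_pos: [407.8, 329.7, 223.9]
tcp_rot: [3.138, -0.003, 1.611]
contact_force: [-0.4, 0.6, -3.3]
opening: 0.121
grasp_force: 88.3
```

```bash
python3 - <<'E'
from h import *
d=grab('wrist','wl.png');s=r.sense();print(s['eef_pos'],s['tcp_rot'],s['grasp_force'])
cv2.imwrite('pics/wl2.png',cv2.resize(d['image'],(800,600),interpolation=2)[...,::-1])
M=np.array(d['world_to_cam']);print(-M[:3,:3].T@M[:3,3],-M[2,:3])
E
```

```text
[407.04026476 329.06305513 222.1665862 ] [ 3.14005596e+00 -1.16173543e-03  1.61021952e+00] 88.30514430999756
[406.36431871 402.54275187 367.33688099] [ 0.01519267 -0.28629102 -0.95802225]
```

View pics/wl2.png

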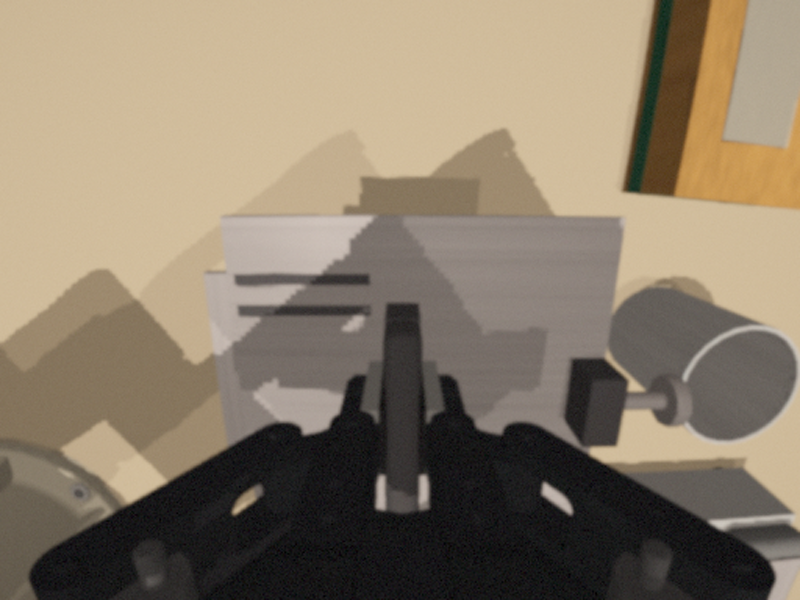

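In-hand view: sheet's far edge from (222,215) to (623,217), bar's far end at (403,303), bolt head (675,400) with block behind it, pot rim centre (740,384).

```bash
cat >> h.py <<'E'
from scipy.spatial.transform import Rotation as Ro
def tool(s): return Ro.from_euler('xyz',s['tcp_rot']).as_matrix(), np.array(s['eef_pos'])
E
python3 - <<'E'
from h import *
d=grab('wrist');s=r.sense();R,t=tool(s);z=t[2];k=.64;print(t,s['tcp_rot'])
for n,p,h in(('TL',(222,215),-9.6),('TR',(623,217),-9.6),('barfar',(403,303),25.4),('bolthead',(676,400),.4),('tongueTL',(206,272),-20.6)):
    P=onz(d,np.array(p)*k,z+h);q=R.T@(P-t);print(n,P.round(1),'cover frame x,y,z about grip:',q[1].round(1),q[0].round(1),-q[2].round(1))
P=onz(d,np.array((740,384))*k,115);print('pot',P)
E
```

```text
[406.51888604 328.64785049 221.00527735] [-3.14135816e+00  1.38814331e-04  1.61013203e+00]
TL [342.2 386.9 211.4] cover frame x,y,z about grip: -62.0 60.8 -9.6
TR [486.9 391.9 211.4] cover frame x,y,z about grip: 82.8 60.1 -9.6
barfar [407.9 366.8 246.4] cover frame x,y,z about grip: 2.9 38.1 25.4
bolthead [516.7 323.8 221.4] cover frame x,y,z about grip: 109.9 -9.1 0.4
tongueTL [329.4 363.1 200.4] cover frame x,y,z about grip: -75.7 37.5 -20.6
pot [642.59176665 278.77624488 115.        ]
```

{"method": "arm_command", "body": {
  "deltas": [
    {"hand":0,"tx":-30,"ty":10,"tz":0,"wx":0,"wy":0,"wz":0.01},
    {"hand":0,"tx":-45,"ty":15,"tz":0,"wx":0,"wy":0,"wz":0.01},
    {"hand":0,"tx":-50,"ty":17,"tz":5,"wx":0,"wy":0,"wz":0},
    {"hand":0,"tx":-50,"ty":17,"tz":10,"wx":0,"wy":0,"wz":0},
    {"hand":0,"tx":-50,"ty":17,"tz":15,"wx":0,"wy":0,"wz":0},
    {"hand":0,"tx":-50,"ty":17,"tz":15,"wx":0,"wy":0,"wz":0},
    {"hand":0,"tx":-40,"ty":13,"tz":10,"wx":0,"wy":0,"wz":0},
    {"hand":0,"tx":-20,"ty":6,"tz":7,"wx":0,"wy":0,"wz":0}
  ]
}}

```text
clock: 5.05
eef_pos: [525.9, -5.4, 157.1]
tcp_rot: [-3.138, 0.0, 1.588]
contact_force: [-0.8, 0.2, -2.7]
opening: 0.123
grasp_force: 88.1
```

{"method": "arm_command", "body": {
  "deltas": [
    {"hand":0,"tx":0,"ty":0,"tz":0,"wx":0,"wy":0,"wz":0},
    {"hand":0,"tx":0,"ty":0,"tz":0,"wx":0,"wy":0,"wz":0}
  ]
}}

```text
clock: 5.3
eef_pos: [525.9, -2.8, 158.5]
tcp_rot: [-3.14, -0.0, 1.59]
contact_force: [0.4, 0.4, -3.0]
opening: 0.123
grasp_force: 88.0
```

```bash
python3 - <<'E'
from h import *
d=grab('wrist','wh.png');s=r.sense();print(s['clock'],s['eef_pos'],s['tcp_rot'],s['grasp_force'])
cv2.imwrite('pics/wh2.png',cv2.convertScaleAbs(cv2.resize(d['image'],(800,600),interpolation=2)[...,::-1],alpha=1.3))
E
```

```text
5.35 [526.07446735  -2.54961185 158.84401266] [-3.14042894e+00 -2.85397145e-04  1.59116964e+00] 88.01405668258667
```

View pics/wh2.png

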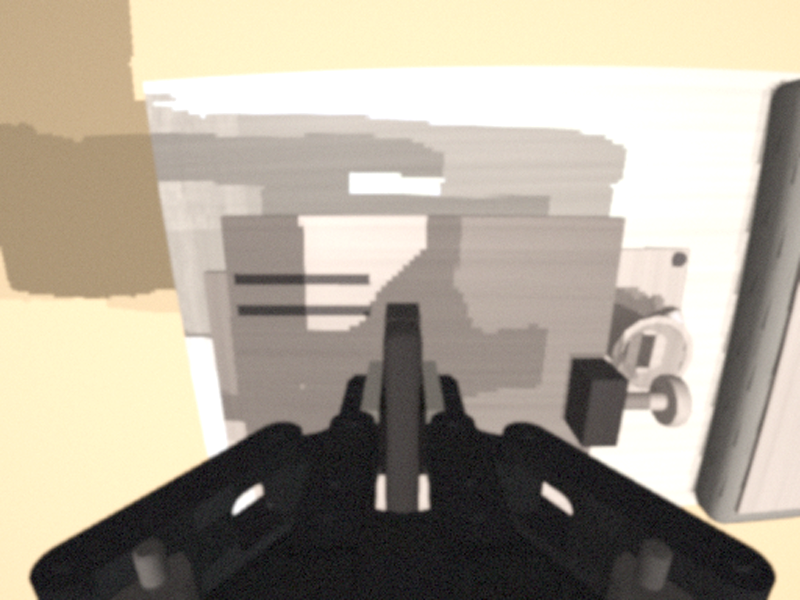

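View: cover sheet over the opening, TL (222,215), TR (623,217). The case's front-left corner is (146,82), lock socket (648,349), bolt head (676,399).

```bash
python3 - <<'E'
from h import *
d=grab('wrist');k=.64;s=r.sense();R,t=tool(s);print(t)
f=lambda p,z:onz(d,np.array(p)*k,z).round(1)
print('FL',f((146,82),80),'edge far',f((770,72),80),f((400,70),80),'front',f((200,430),80),'lock',f((648,349),126))
h=t[2]
print('sheet',f((222,215),h-9.6),f((623,217),h-9.6),'bolt',f((676,399),h+.4),'post',f((403,303),h-9.6))
# fine edges
g=cv2.cvtColor(d['image'],cv2.COLOR_RGB2GRAY).astype(float)
E
```

```text
[526.29865355  -2.44854413 159.1105779 ]
FL [400.9 114.6  80. ] edge far [709.5 128.5  80. ] [524.8 119.8  80. ] front [406.3 -78.8  80. ] lock [640.2  -1.5 126. ]
sheet [462.9  56.7 149.5] [606.2  58.9 149.5] bolt [634.2  -8.5 159.5] post [528.   25.2 149.5]
```

{"method": "arm_command", "body": {
  "deltas": [
    {"hand":0,"tx":0,"ty":-1,"tz":0,"wx":-0.05,"wy":0,"wz":-0.022},
    {"hand":0,"tx":0,"ty":-1,"tz":5,"wx":-0.1,"wy":0,"wz":0},
    {"hand":0,"tx":0,"ty":0,"tz":5,"wx":-0.1,"wy":0,"wz":0},
    {"hand":0,"tx":0,"ty":0,"tz":5,"wx":-0.065,"wy":0,"wz":0},
    {"hand":0,"tx":0,"ty":0,"tz":0,"wx":0,"wy":0,"wz":0},
    {"hand":0,"tx":0,"ty":0,"tz":0,"wx":0,"wy":0,"wz":0},
    {"hand":0,"tx":0,"ty":0,"tz":0,"wx":0,"wy":0,"wz":0}
  ]
}}

```text
clock: 6.28
eef_pos: [527.8, -3.1, 145.0]
tcp_rot: [2.826, 0.001, 1.613]
contact_force: [0.2, -0.2, -2.3]
opening: 0.122
grasp_force: 88.3
```

```bash
cat >> h.py <<'E'
YB=.042; BF=np.array([450.3,-13.5,80.]); RB=Ro.from_euler('z',YB).as_matrix()
OFF=np.array([65,8,13.6]) # TCP in cover (lip) frame
def lip(s):
    R,t=tool(s); Rc=np.c_[R[:,1],R[:,0],-R[:,2]]  # cover axes
    Rb=RB.T@Rc; l=RB.T@(t-Rc@OFF-BF)
    return l.round(1), Ro.from_matrix(Rb).as_euler('xyz').round(3), (RB.T@s['contact_force']).round(1)
def step(s,dx,dy,dz): # bay-frame move -> tool deltas
    R,t=tool(s); return (R.T@RB@np.array([dx,dy,dz],float)).round(1)
E
python3 - <<'E'
from h import *
s=r.sense();print(s['clock'],s['eef_pos'],s['tcp_rot'],lip(s)); l=lip(s)[0]
print(step(s,16-l[0],-l[1],8-l[2]),step(s,0,0,-1),step(s,-1,0,0))
E
```

```text
6.275 [527.82738857  -3.0758437  144.9899212 ] [2.82630470e+00 5.73243982e-04 1.61314789e+00] (array([20.3, -0.9, 31.9]), array([-0.001, -0.315,  0.001]), array([ 0.2, -0.2, -2.3]))
[  0.9 -11.5  21.4] [ 0.  -0.3  1. ] [ 0.  -1.  -0.3]
```

{"method": "arm_command", "body": {
  "deltas": [
    {"hand":0,"tx":1,"ty":-6,"tz":11,"wx":0,"wy":0,"wz":0},
    {"hand":0,"tx":0,"ty":-5.5,"tz":10.5,"wx":0,"wy":0,"wz":0},
    {"hand":0,"tx":0,"ty":0,"tz":0,"wx":0,"wy":0,"wz":0},
    {"hand":0,"tx":0,"ty":0,"tz":0,"wx":0,"wy":0,"wz":0}
  ]
}}

```text
clock: 6.78
eef_pos: [522.6, -2.5, 120.2]
tcp_rot: [2.827, 0.001, 1.613]
contact_force: [0.3, 0.5, -2.5]
opening: 0.123
grasp_force: 88.2
```

{"method": "arm_command", "body": {
  "deltas": [
    {"hand":0,"tx":0,"ty":-0.6,"tz":2,"wx":0,"wy":0,"wz":0},
    {"hand":0,"tx":0,"ty":-0.6,"tz":2,"wx":0,"wy":0,"wz":0},
    {"hand":0,"tx":0,"ty":0,"tz":0,"wx":0,"wy":0,"wz":0}
  ]
}}

```text
clock: 7.15
eef_pos: [522.7, -2.5, 116.2]
tcp_rot: [2.827, 0.001, 1.613]
contact_force: [-0.1, -0.5, -3.1]
opening: 0.118
grasp_force: 88.3
```

```bash
python3 - <<'E'
from h import *
d=grab('wrist','wt.png');d2=grab('side','st.png');s=r.sense();print(s['clock'],lip(s))
a=cv2.resize(d['image'],None,fx=1.2,fy=1.2)[:360,100:560]
b=cv2.resize(d2['image'][100:260,180:360],None,fx=2.2,fy=2.2,interpolation=2)
b=cv2.convertScaleAbs(b,alpha=1.5)[:352]
c=np.zeros((360,460+b.shape[1],3),np.uint8);c[:,:460]=a[:360,:460];c[:b.shape[0],460:]=b
print(a.shape,b.shape)
cv2.imwrite('pics/wt2.png',c[:,:800,::-1])
E
```

```text
7.25 (array([15.3, -0.1,  3.2]), array([-0.001, -0.315,  0.   ]), array([ 0. , -0.3, -2.8]))
(360, 460, 3) (352, 396, 3)
```

View pics/wt2.png

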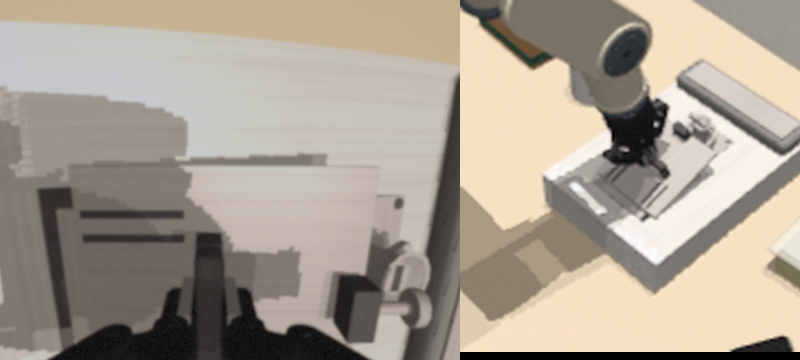

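Left half: the opening's front-left corner is at native (116.7,158.3) and the sheet's front-left corner at (141.7,137.5), with the dark gap between them.

```bash
python3 - <<'E'
from h import *
d=grab('wrist');s=r.sense();print(s['clock'],lip(s))
b=lambda p,z:(RB.T@(onz(d,p,z)-BF)).round(1)
print('corner',b((116.7,158.3),80),'sheet',b((141.7,137.5),80+lip(s)[0][2]+3.8),'sheet TR?',b((481/1.2,165/1.2),80+3+49))
g=cv2.cvtColor(d['image'],cv2.COLOR_RGB2GRAY);print(g[170:172,95:160]);print(g[125:175,122]);print(g[125:175,133]);print(g[125:150,160])
E
```

```text
7.3 (array([15.3, -0. ,  3.3]), array([-0.001, -0.315,  0.   ]), array([ 0.1, -1. , -3.4]))
corner [ 1.3 56.5  0. ] sheet [16.9 68.4  7.1] sheet TR? [154.9  68.4  52. ]
[[126 126 126 125 122 123 123 121 122 120 125 124 127 127 127 124 121 120
  121 116  99  79  60  54  49  47  51  47  48  46  54  50  49  48  50  52
   51  47  50  47  52  47  47  47  49  51  52  50  65  86  95 101 103 105
  102 104 103 102 101 107 102 105 105 103 101]
 [124 125 126 125 127 125 121 123 121 123 123 124 126 128 124 125 123 121
  122 116 101  84  63  48  50  50  51  49  50  44  51  52  49  53  52  47
   51  48  47  52  52  48  50  52  51  50  52  54  68  85  99 103 106 104
  102 104 104 103 107 104 100 104 106 103 105]]
[146 147 148 149 148 147 148 148 148 146 145 147 146 146 147 147 147 144
 141 135 132 126 126 125 121 124 122 122 121 120 114  95  67  50  46  49
  43  47  44  49  45  48  47  47  48  47  49  51  50  51]
[146 148 146 150 148 146 147 148 148 145 148 144 146 146 142 133 125 122
 122 121 121 123 131 134 135 132 127 123 123 120 110  79  55  47  43  50
  46  46  48  49  50  47  46  41  48  50  47  56  70  87]
[146 148 149 148 146 148 147 146 146 139 139 129 120 115 119 123 125 126
 123 122 117 118 123 123 124]
```

{"method": "arm_command", "body": {
  "deltas": [
    {"hand":0,"tx":-1,"ty":-0.3,"tz":1,"wx":0,"wy":0,"wz":0},
    {"hand":0,"tx":0,"ty":-0.3,"tz":1,"wx":0,"wy":0,"wz":0},
    {"hand":0,"tx":0,"ty":0,"tz":0,"wx":0,"wy":0,"wz":0},
    {"hand":0,"tx":0,"ty":0,"tz":0,"wx":0,"wy":0,"wz":0}
  ]
}}

```text
clock: 7.8
eef_pos: [522.8, -3.5, 114.2]
tcp_rot: [2.827, 0.001, 1.613]
contact_force: [-0.2, -0.5, -3.0]
opening: 0.121
grasp_force: 88.3
```

{"method": "arm_command", "body": {
  "deltas": [
    {"hand":0,"tx":0,"ty":-2,"tz":-0.6,"wx":0,"wy":0,"wz":0},
    {"hand":0,"tx":0,"ty":-2,"tz":-0.6,"wx":0,"wy":0,"wz":0},
    {"hand":0,"tx":0,"ty":-2,"tz":-0.6,"wx":0,"wy":0,"wz":0},
    {"hand":0,"tx":0,"ty":0,"tz":0,"wx":0,"wy":0,"wz":0}
  ]
}}

```text
clock: 8.3
eef_pos: [516.3, -3.7, 114.0]
tcp_rot: [2.827, 0.001, 1.613]
contact_force: [-0.1, -0.2, -2.4]
opening: 0.12
grasp_force: 88.3
```

{"method": "arm_command", "body": {
  "deltas": [
    {"hand":0,"tx":0,"ty":-2,"tz":-0.6,"wx":0,"wy":0,"wz":0},
    {"hand":0,"tx":0,"ty":-2,"tz":-0.6,"wx":0,"wy":0,"wz":0},
    {"hand":0,"tx":0,"ty":-1.5,"tz":-0.5,"wx":0,"wy":0,"wz":0},
    {"hand":0,"tx":0,"ty":0,"tz":0,"wx":0,"wy":0,"wz":0}
  ]
}}

```text
clock: 8.8
eef_pos: [510.7, -4.0, 114.0]
tcp_rot: [2.827, 0.001, 1.613]
contact_force: [-0.5, 0.6, -2.9]
opening: 0.123
grasp_force: 88.3
```

```bash
python3 - <<'E'
from h import *
d=grab('wrist','wu.png');s=r.sense();print(s['clock'],lip(s))
g=cv2.cvtColor(d['image'],cv2.COLOR_RGB2GRAY);print(g[165,95:160]);print(g[175,95:160])
R,t=tool(s);R2=R
# swing: rotate about lip point to level: TCP path in tool deltas for n rows
Rc=lambda a:RB@Ro.from_euler('y',-a).as_matrix()
n=6
for L in (s,):
  pass
th=-lip(s)[1][1];print('tilt',th)
for i in range(n):
  a0,a1=th*(1-i/n),th*(1-(i+1)/n)
  dw=(Rc(a1)-Rc(a0))@np.array([65,8,13.6])
  C=Rc(a0); T=np.c_[C[:,1],C[:,0],-C[:,2]]
  print((T.T@dw).round(2),round(th/n,4))
E
```

```text
8.85 (array([ 3.3, -1.1,  0.9]), array([-0.001, -0.315,  0.   ]), array([ 0.4,  0.2, -3.4]))
[124 121 123 121 122 122 124 121 123 123 124 122 120 120 121 123 121 117
 120 121 120 123 123 122 124 121 122 121 122 121 119 122 122 126 126 124
 123 121 122 123 116  99  69  54  48  42  46  57  77  95 102 104  99 103
  99 104 102 103 101 101 104  98 101 102 101]
[122 121 124 125 126 121 123 122 123 123 123 123 124 122 122 121 120 117
 121 116 120 121 123 125 125 125 123 121 122 120 120 119 122 123 126 125
 126 124 118 121 119 115 106 100  93  98 100 100  96  97 102  97 100  95
  90  85  79  82  79  81  81  76  78  79  76]
tilt 0.315
[-0.    0.62  3.43] 0.0525
[0.   0.62 3.43] 0.0525
[0.   0.62 3.43] 0.0525
[0.   0.62 3.43] 0.0525
[-0.    0.62  3.43] 0.0525
[0.   0.62 3.43] 0.0525
```

{"method": "arm_command", "body": {
  "deltas": [
    {"hand":0,"tx":0,"ty":-1,"tz":-0.3,"wx":0,"wy":0,"wz":0},
    {"hand":0,"tx":0,"ty":0.6,"tz":3.4,"wx":0.0525,"wy":0,"wz":0},
    {"hand":0,"tx":0,"ty":0.6,"tz":3.4,"wx":0.0525,"wy":0,"wz":0},
    {"hand":0,"tx":0,"ty":0.6,"tz":3.4,"wx":0.0525,"wy":0,"wz":0},
    {"hand":0,"tx":0,"ty":0,"tz":0,"wx":0,"wy":0,"wz":0}
  ]
}}

```text
clock: 9.48
eef_pos: [515.2, -3.8, 104.6]
tcp_rot: [2.983, 0.001, 1.613]
contact_force: [0.2, 0.3, -3.0]
opening: 0.125
grasp_force: 88.4
```

{"method": "arm_command", "body": {
  "deltas": [
    {"hand":0,"tx":0,"ty":0.6,"tz":3.4,"wx":0.0525,"wy":0,"wz":0},
    {"hand":0,"tx":0,"ty":0,"tz":0,"wx":0,"wy":0,"wz":0}
  ]
}}

```text
clock: 9.72
eef_pos: [515.7, -3.8, 101.2]
tcp_rot: [3.035, 0.001, 1.613]
contact_force: [0.1, 0.2, -2.7]
opening: 0.121
grasp_force: 88.4
```

```bash
python3 - <<'E'
from h import *
s=r.sense();print(s['clock'],lip(s),s['wrist_torque'])
E
```

```text
9.725 (array([ 2.6, -1. ,  0.8]), array([-0.001, -0.106,  0.   ]), array([ 0.1,  0.2, -2.7])) [0.1003419  0.14460662 0.01064036]
```

{"method": "arm_command", "body": {
  "deltas": [
    {"hand":0,"tx":0,"ty":0.4,"tz":1.7,"wx":0.026,"wy":0,"wz":0},
    {"hand":0,"tx":0,"ty":0.3,"tz":1.7,"wx":0.026,"wy":0,"wz":0},
    {"hand":0,"tx":0,"ty":0,"tz":0,"wx":0,"wy":0,"wz":0}
  ]
}}

```text
clock: 10.1
eef_pos: [516.7, -3.7, 97.9]
tcp_rot: [3.089, 0.001, 1.613]
contact_force: [0.2, -0.1, -3.1]
opening: 0.127
grasp_force: 88.4
```

{"method": "arm_command", "body": {
  "deltas": [
    {"hand":0,"tx":0,"ty":0.4,"tz":1.7,"wx":0.026,"wy":0,"wz":0},
    {"hand":0,"tx":0,"ty":0.3,"tz":1.7,"wx":0.026,"wy":0,"wz":0},
    {"hand":0,"tx":0,"ty":0,"tz":0,"wx":0,"wy":0,"wz":0}
  ]
}}

```text
clock: 10.48
eef_pos: [517.7, -3.7, 94.4]
tcp_rot: [3.141, 0.001, 1.613]
contact_force: [-0.7, -0.5, -3.2]
opening: 0.12
grasp_force: 88.4
```

```bash
python3 - <<'E'
from h import *
s=r.sense();print(s['clock'],lip(s),s['wrist_torque'])
E
```

```text
10.475 (array([ 2.7, -1.1,  0.8]), array([-0.001, -0.001,  0.   ]), array([-0.7, -0.5, -3.2])) [-0.00999493 -0.01181342 -0.05444074]
```

Level, no jamming. Lower to contact, then release.

{"method": "arm_command", "body": {
  "deltas": [
    {"hand":0,"tx":0,"ty":0,"tz":0.7,"wx":0,"wy":0,"wz":0},
    {"hand":0,"tx":0,"ty":0,"tz":0.7,"wx":0,"wy":0,"wz":0},
    {"hand":0,"tx":0,"ty":0,"tz":0,"wx":0,"wy":0,"wz":0}
  ]
}}

```text
clock: 10.85
eef_pos: [517.1, -3.7, 93.6]
tcp_rot: [3.14, 0.001, 1.613]
contact_force: [-2.3, -0.0, 4.8]
opening: 0.119
grasp_force: 89.5
```

```bash
python3 - <<'E'
from h import *
d=grab('wrist','wv.png');s=r.sense();print(s['clock'],lip(s),s['wrist_torque'])
a=cv2.resize(d['image'],(800,600),interpolation=2)[:450];cv2.imwrite('pics/wv2.png',a[...,::-1])
E
```

```text
10.9 (array([ 2.1, -1.1, -0. ]), array([-0.001, -0.001, -0.   ]), array([-2.8,  0.2,  5.1])) [ 0.10691513  0.45953203 -0.00714536]
```

View pics/wv2.png

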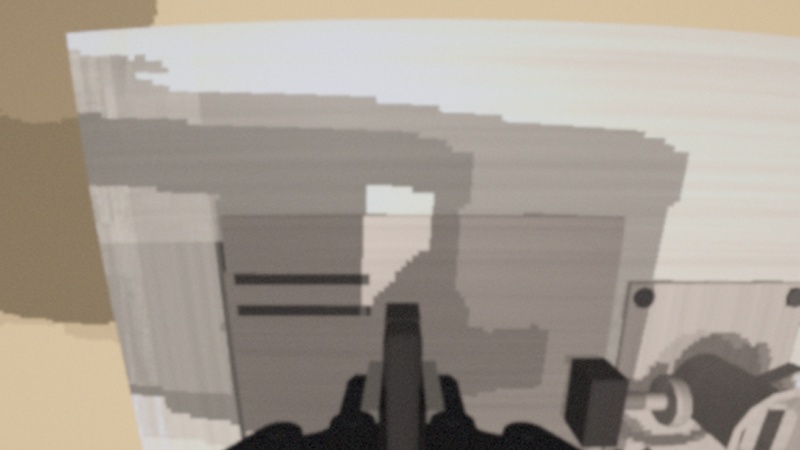

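The cover lies flat: front gap ~2 mm, bolt head just in front of the hub. That was the last picture, so it is numbers only from here. Release it and go above the lock to measure the slot.

{"method": "arm_command", "body": {
  "deltas": [
    {"hand":15,"tx":0,"ty":0,"tz":0,"wx":0,"wy":0,"wz":0},
    {"hand":30,"tx":0,"ty":0,"tz":0,"wx":0,"wy":0,"wz":0},
    {"hand":40,"tx":0,"ty":0,"tz":0,"wx":0,"wy":0,"wz":0},
    {"hand":40,"tx":0,"ty":0,"tz":-15,"wx":0,"wy":0,"wz":0},
    {"hand":40,"tx":0,"ty":0,"tz":-35,"wx":0,"wy":0,"wz":0},
    {"hand":40,"tx":-15,"ty":30,"tz":-35,"wx":0,"wy":0,"wz":0},
    {"hand":60,"tx":-30,"ty":45,"tz":0,"wx":0,"wy":0,"wz":0},
    {"hand":85,"tx":-30,"ty":45,"tz":0,"wx":0,"wy":0,"wz":0}
  ]
}}

```text
clock: 11.9
eef_pos: [642.0, -74.3, 180.6]
tcp_rot: [3.138, 0.001, 1.613]
contact_force: [0.8, -0.5, -0.2]
opening: 0.876
grasp_force: 0.0
```

{"method": "arm_command", "body": {
  "deltas": [
    {"hand":85,"tx":0,"ty":0,"tz":0,"wx":0,"wy":0,"wz":0},
    {"hand":85,"tx":0,"ty":0,"tz":0,"wx":0,"wy":0,"wz":0}
  ]
}}

```text
clock: 12.15
eef_pos: [639.6, -73.6, 178.6]
tcp_rot: [3.141, 0.0, 1.612]
contact_force: [-1.1, -0.1, 0.9]
opening: 0.993
grasp_force: 0.0
```

```bash
python3 - <<'E'
from h import *
d=grab('wrist','wk.png');s=r.sense();print(s['clock'],s['eef_pos'],s['tcp_rot'])
p=proj(d,[[642,-4,126],[642,-5,80],[517,-10,119]]);print(p)
g=cv2.cvtColor(d['image'],cv2.COLOR_RGB2GRAY)
u,v=p[0].astype(int)
print(g[v-28:v+28:2,u-36:u+36:2])
E
```

```text
12.2 [639.26289992 -73.21023914 178.62939941] [3.14131585e+00 2.60907884e-04 1.61280796e+00]
[[261.78111664 118.4440885 ]
 [260.81232052 118.54501207]
 [ 91.72624005 121.44182131]]
[[106 108 105 ... 123 128 125]
 [109 109 106 ... 125 125 122]
 [127 130 127 ... 123 124 125]
 ...
 [173 172 153 ... 127 121 122]
 [166 148 119 ... 121 123 122]
 [158 115 104 ... 121 124 124]]
```

```bash
python3 - <<'E'
from h import *
im=cv2.cvtColor(cv2.imread('pics/wk.png'),cv2.COLOR_BGR2GRAY)
u,v=262,118
sub=im[v-34:v+34,u-44:u+44:1]
for row in sub[::2]: print(''.join(' .:-=+*#%@'[::-1][min(9,int(x)//20)] for x in row))
E
```

```text
=====-----------------------------------------------------------------------------------
=======---=====-===--=------------------------------------------------------------------
=========================--=------------------------------------------------------------
=========================================-----------------------------------------=-----
:::::-=============================================-=-=------------------------=--------
.....:-------------=======================+=+==========---------------------------------
.................::--=============+=+++++++++++++++++========---------------------------
....................::::-=======+++++++++++++*++++++++++==========-==-------------------
......................:-====+++++++++++++++++++++++++++++++=========--------------------
.....................::---==++++=++++++++++++++++++++++++++++=======--------------------
.........................:---===-----==+=======++++++++++*+++++======------------=--=---
....................  ..:----------::::::::::::----===++++++++++==========----------=---
...............::..  ..:--------
[... 1225 characters left out ...]
................::------------------------------:....::-------------------=--
 ............::..............::--------------------------::....:----------------------=-
 ..........::-=-::..............:::-----------------::::.....:--------------------------
 .......::-======-:.................::::---:::::::::......::-===------------------------
 ......:-====+=====::................................:::--======----------------=--=----
  .......:-=+++========-::......................::::-==++==+====------------------------
  .........:-==+=========------::::::-:::::---===--==+++========---===------------------
  ...........:--===++=========================--::--==+=========--=-=-=-----------------
```

```bash
python3 - <<'E'
from h import *
s=r.sense();print(s['qpos'].round(4).tolist(),s['eef_pos'])
d=grab('wrist');
print(onz(d,(261,119.6),120))
im=cv2.cvtColor(d['image'],cv2.COLOR_RGB2GRAY)[84:152,218:306].astype(int)
for v in range(24,48,2): print(v,im[v,28:60])
E
```

```text
[-0.1162, 0.4319, 1.6396, -0.0002, 1.0698, -0.1581] [639.26289992 -73.21023914 178.62939941]
[641.20818321  -4.61969204 120.        ]
24 [120 124 123 124 124 131 146 159 168 172 171 160 142 127 125 138 150 155
 155 152 145 145 152 157 160 156 143 132 126 118 109  91]
26 [124 123 122 131 146 166 172 177 176 175 172 160 137 117 120 146 169 175
 175 168 153 143 154 166 170 170 164 157 147 135 120 109]
28 [126 125 130 142 160 172 178 177 178 177 172 158 134 115 122 147 169 175
 176 169 155 147 160 171 173 174 174 170 161 148 137 130]
30 [123 124 128 144 161 173 177 177 176 176 170 155 131 115 127 151 170 174
 176 167 153 149 163 170 172 173 173 173 167 154 139 131]
32 [123 122 122 139 161 173 179 176 177 178 170 155 128 123 143 163 175 176
 175 161 147 150 163 172 171 172 172 169 162 147 137 131]
34 [121 122 125 146 169 179 181 179 179 177 171 153 126 124 148 170 177 177
 172 160 147 153 168 173 173 173 175 168 157 140 134 131]
36 [122 123 125 146 168 178 179 178 178 175 167 147 122 124 146 167 177 177
 171 155 144 151 167 175 175 176 175 169 150 132 129 131]
38 [125 124 129 150 169 176 177 177 175 174 164 143 119 120 148 167 175 175
 171 156 144 154 166 172 173 173 173 168 150 134 127 131]
40 [124 125 138 155 170 176 176 176 175 171 160 139 116 121 148 170 176 176
 169 155 143 158 168 172 171 172 172 163 149 130 129 131]
42 [125 128 141 157 172 178 178 179 177 172 158 133 113 121 142 162 168 170
 165 149 147 162 171 172 172 171 169 161 145 129 132 129]
44 [125 124 136 149 164 172 173 175 173 168 156 130 109 107 113 119 122 123
 119 122 140 165 172 174 172 173 168 160 146 137 133 131]
46 [125 123 125 127 136 148 160 168 169 164 147 121 101  94  93  96  96  93
  97 111 137 161 167 168 167 165 156 149 138 135 133 131]
```

{"method": "arm_command", "body": {
  "deltas": [
    {"hand":85,"tx":-40,"ty":-26,"tz":-10,"wx":0,"wy":0,"wz":0},
    {"hand":85,"tx":-40,"ty":-26,"tz":-10,"wx":0,"wy":0,"wz":0},
    {"hand":85,"tx":-40,"ty":-26,"tz":-10,"wx":0,"wy":0,"wz":0},
    {"hand":85,"tx":-40,"ty":-26,"tz":-10,"wx":0,"wy":0,"wz":0},
    {"hand":85,"tx":-40,"ty":-27,"tz":0,"wx":0,"wy":0,"wz":0},
    {"hand":85,"tx":-40,"ty":-27,"tz":0,"wx":0,"wy":0,"wz":0},
    {"hand":85,"tx":-40,"ty":-27,"tz":0,"wx":0,"wy":0,"wz":0},
    {"hand":85,"tx":-38,"ty":-27,"tz":0,"wx":0,"wy":0,"wz":0}
  ]
}}

```text
clock: 13.25
eef_pos: [440.4, -400.5, 218.8]
tcp_rot: [3.14, 0.001, 1.614]
contact_force: [1.2, 0.6, 0.6]
opening: 0.998
grasp_force: 0.0
```

```bash
python3 - <<'E'
from h import *
d=grab('wrist','wd.png');s=r.sense();print(s['clock'],s['eef_pos'],s['tcp_rot'],s['qpos'].round(4).tolist())
im=d['image'];g=im.max(2)
print(proj(d,[[490,-354,14],[448,-335,14],[327,-278,7]]).round(0))
m=(g<60).astype(np.uint8);m[300:]=0
n,l,st,ce=cv2.connectedComponentsWithStats(m)
for i in range(1,n):
    if st[i,4]>60:
        c=np.argwhere(l==i)[:,::-1].astype(np.float32);print(st[i],cv2.minAreaRect(c))
E
```

```text
13.3 [ 437.73068131 -404.41849258  218.8724491 ] [-3.14121564e+00  3.11745923e-03  1.61240425e+00] [-0.747, 0.3193, 1.7114, -0.0028, 1.109, -0.7873]
[[296. 137.]
 [264. 119.]
 [166.  68.]]
[ 227   95   72   52 1608] ((261.54278564453125, 120.92410278320312), (75.72688293457031, 23.03009605407715), 29.407190322875977)
[108 180  47  16 580] ((130.74752807617188, 187.02476501464844), (46.269229888916016, 13.034987449645996), 5.710593223571777)
[353 194  20  54 345] ((360.89105224609375, 219.77838134765625), (8.202648162841797, 55.080787658691406), 15.461219787597656)
[  50  243  128   57 2508] ((121.70079040527344, 291.7792663574219), (49.757171630859375, 136.55609130859375), 65.59603118896484)
[ 337  243  128   57 2514] ((392.3289489746094, 291.75274658203125), (136.55718994140625, 49.77591323852539), 24.362455368041992)
```

```bash
python3 - <<'E'
from h import *
from scipy.optimize import least_squares
D=[(.3535,1.6339,625,231),(.4319,1.6396,643.4,178.6),(.3193,1.7114,595.9,218.9)]
f=lambda p:np.ravel([(p[0]+p[2]*np.sin(a)+p[3]*np.sin(a+b)-x,p[1]+p[2]*np.cos(a)+p[3]*np.cos(a+b)-z) for a,b,x,z in D])
o=least_squares(f,[0,100,400,400]);print(o.x.round(1),f(o.x).round(1))
d=grab('scene')
for px in((467,167),):
    c,v=ray(d,np.array(px)*.64);t=(-60-c[1])/v[1];print('wrist axis pt at y=-60',(c+t*v).round(0))
d=grab('wrist');P0=onz(d,(261.5,120.9),16);a=np.deg2rad(29.4)
A=onz(d,(261.5-38*np.cos(a),120.9-38*np.sin(a)),16);B=onz(d,(261.5+38*np.cos(a),120.9+38*np.sin(a)),16)
v=A-B;print('grip',P0.round(1),'len',np.linalg.norm(v),'dir',np.arctan2(v[1],v[0]), 'tip',(P0+134*v/np.linalg.norm(v)).round(0))
im=d['image'];hsv=cv2.cvtColor(im,cv2.COLOR_RGB2HSV)
t=proj(d,[P0+134*v/np.linalg.norm(v)*[1,1,0]-[0,0,9]])[0];print(t)
u,w=t.astype(int);print(hsv[w-10:w+10:2,u-16:u+16,1])
E
```

```text
[-14.7 -71.6 536.7 494.6] [-1.6  0.7  0.5 -0.2  1.1 -0.5]
wrist axis pt at y=-60 [626. -60. 574.]
grip [ 444.2 -338.9   16. ] len 93.05728985919109 dir 2.6791649050531285 tip [ 324. -279.   16.]
[164.54300083  66.95922208]
[[75 76 75 75 75 70 72 72 77 73 74 74 71 73 74 77 74 73 70 75 72 71 72 76
  72 72 75 72 74 72 76 72]
 [73 73 72 72 69 75 74 73 73 78 73 72 74 72 73 73 72 73 69 66 69 70 69 69
  71 67 73 70 70 70 74 74]
 [74 72 75 71 73 75 71 71 73 74 73 73 75 73 72 74 73 69 58 44 45 44 47 52
  53 53 59 63 69 71 74 73]
 [72 75 72 76 72 73 75 72 72 71 75 74 73 75 72 74 70 56 43 32 31 27 32 32
  32 32 32 37 42 50 58 67]
 [74 71 73 75 71 73 70 75 73 71 74 69 72 74 72 72 63 46 34 27 30 27 27 29
  29 29 29 27 31 32 34 36]
 [72 70 76 74 75 72 75 71 74 74 72 76 71 72 71 64 51 38 32 32 27 27 29 30
  27 27 29 30 30 29 27 29]
 [74 73 75 74 73 74 74 73 72 75 72 76 73 70 70 67 54 45 40 36 32 28 29 30
  29 26 28 29 29 30 27 30]
 [72 73 76 74 73 73 73 72 74 73 75 73 74 72 71 72 70 69 65 55 41 34 29 32
  29 29 29 27 27 29 28 27]
 [74 69 75 76 70 73 73 73 74 73 73 70 75 73 73 75 74 73 73 69 60 53 47 41
  35 34 31 27 30 30 29 30]
 [71 72 76 71 73 71 72 74 73 73 71 72 73 73 74 75 73 71 72 75 75 73 69 65
  59 52 44 36 34 30 29 30]]
```

{"method": "arm_command", "body": {
  "deltas": [
    {"hand":70,"tx":0,"ty":0,"tz":0,"wx":0,"wy":0,"wz":0.17},
    {"hand":70,"tx":0,"ty":0,"tz":0,"wx":0,"wy":0,"wz":0.18},
    {"hand":70,"tx":0,"ty":0,"tz":0,"wx":0,"wy":0,"wz":0.18},
    {"hand":70,"tx":0,"ty":0,"tz":0,"wx":0,"wy":0,"wz":0.18},
    {"hand":70,"tx":0,"ty":0,"tz":0,"wx":0,"wy":0,"wz":0.18},
    {"hand":70,"tx":0,"ty":0,"tz":0,"wx":0,"wy":0,"wz":0.18},
    {"hand":70,"tx":0,"ty":0,"tz":0,"wx":0,"wy":0,"wz":0.18},
    {"hand":70,"tx":0,"ty":0,"tz":0,"wx":0,"wy":0,"wz":0.18}
  ]
}}

```text
clock: 14.4
eef_pos: [442.2, -398.3, 218.5]
tcp_rot: [3.141, -0.001, 0.178]
contact_force: [-0.5, -0.2, 0.3]
opening: 0.82
grasp_force: 0.0
```

{"method": "arm_command", "body": {
  "deltas": [
    {"hand":70,"tx":0,"ty":0,"tz":0,"wx":0,"wy":0,"wz":0.18},
    {"hand":70,"tx":0,"ty":0,"tz":0,"wx":0,"wy":0,"wz":0.18},
    {"hand":70,"tx":0,"ty":0,"tz":0,"wx":0,"wy":0,"wz":0.18},
    {"hand":70,"tx":0,"ty":0,"tz":0,"wx":0,"wy":-0.12,"wz":0.1},
    {"hand":70,"tx":0,"ty":0,"tz":0,"wx":0,"wy":-0.12,"wz":0},
    {"hand":70,"tx":0,"ty":0,"tz":0,"wx":0,"wy":-0.11,"wz":0},
    {"hand":70,"tx":0,"ty":0,"tz":0,"wx":0,"wy":0,"wz":0}
  ]
}}

```text
clock: 15.28
eef_pos: [443.0, -398.8, 217.2]
tcp_rot: [3.136, 0.35, -0.457]
contact_force: [-0.4, 0.1, -0.2]
opening: 0.821
grasp_force: 0.0
```

```bash
cat >> h.py <<'E'
def goto(s,P,R1):
    R,t=tool(s); return 'move',(R.T@(np.array(P,float)-t)).round(1),'rot',Ro.from_matrix(R.T@R1).as_rotvec().round(3)
def frame(z,x): # tool frame from z dir and approx x dir
    z=z/np.linalg.norm(z);y=np.cross(z,x);y/=np.linalg.norm(y);return np.c_[np.cross(y,z),y,z]
E
python3 - <<'E'
from h import *
s=r.sense();print(s['clock'],s['eef_pos'],s['tcp_rot'],s['qpos'].round(3).tolist())
T=np.array([np.cos(2.685),np.sin(2.685),0]);D=np.array([0,0,-1.]);a=.35
R1=frame(D*np.cos(a)+T*np.sin(a),-T)
print(goto(s,[442.2,-337.9,60],R1));print(R1.T@[0,0,-1])
E
```

```text
15.275 [ 443.02198609 -398.78504279  217.24614993] [ 3.13588731  0.34994427 -0.45670787] [-0.687, 0.513, 1.466, -0.084, 1.503, 1.359]
('move', array([ 28. , -55.2, 156.9]), 'rot', array([ 0.006, -0.   , -0.   ]))
[0.34289781 0.         0.93937271]
```

```bash
python3 - <<'E'
from h import *
d=grab('wrist','we.png');g=d['image'].max(2)
print(proj(d,[[444.5,-339,14],[324,-279,7]]).round(0))
m=(g<60).astype(np.uint8)
n,l,st,ce=cv2.connectedComponentsWithStats(m)
for i in range(1,n):
    if 200<st[i,4]<9000:
        c=np.argwhere(l==i)[:,::-1].astype(np.float32);q=cv2.minAreaRect(c);print(st[i],q,onz(d,q[0],16).round(1))
d=grab('side');g=d['image'].max(2)
print(proj(d,[[444.5,-339,14],[324,-279,7]]).round(0))
m=(g<50).astype(np.uint8)
n,l,st,ce=cv2.connectedComponentsWithStats(m)
for i in range(1,n):
    if 150<st[i,4]<9000:
        c=np.argwhere(l==i)[:,::-1].astype(np.float32);q=cv2.minAreaRect(c);print(st[i],q,onz(d,q[0],16).round(1))
E
```

```text
[[213. 137.]
 [221. 216.]]
[ 189   97   33   74 1803] ((205.01412963867188, 133.64495849609375), (74.69415283203125, 27.673492431640625), 84.42780303955078) [ 453.8 -333.6   16. ]
[311 187  23  37 421] ((322.0921630859375, 205.3505096435547), (36.00162887573242, 13.600616455078125), 72.25532531738281) [ 282.  -426.7   16. ]
[[317. 262.]
 [278. 273.]]
[142   4  32  59 413] ((156.6508331298828, 32.35240936279297), (8.330073356628418, 63.539344787597656), 25.64100456237793) [ 858.1 1230.6   16. ]
[ 175   43   67   54 2613] ((208.0, 69.5), (53.0, 66.0), 90.0) [850.4 764.3  16. ]
[ 91  60  30  15 196] ((105.87006378173828, 67.7072982788086), (12.76148509979248, 28.694236755371094), 83.41805267333984) [ 482.7 1104.1   16. ]
[127  66  18  34 209] ((134.88392639160156, 82.66693115234375), (6.140382289886475, 34.6493034362793), 23.498567581176758) [523.2 903.5  16. ]
[ 96  73  28  14 171] ((109.89625549316406, 80.47660064697266), (11.25682258605957, 26.976879119873047), 80.90972137451172) [444.  995.8  16. ]
[100  85  27  14 153] ((113.63026428222656, 92.43916320800781), (11.098834037780762, 26.147430419921875), 80.90972137451172) [409.9 900.8  16. ]
[100 135  15  34 157] ((106.05302429199219, 150.95114135742188), (5.67446756362915, 34.75611114501953), 20.772253036499023) [192.6 575.8  16. ]
[408 158  31  18 365] ((422.9411926269531, 166.7647247314453), (15.522278785705566, 31.529630661010742), 75.96376037597656) [1071.2 -325.8   16. ]
[ 335  187   55   62 1331] ((358.1685485839844, 218.2303466796875), (45.261905670166016, 60.20787048339844), 32.0053825378418) [ 682.2 -315.6   16. ]
[ 86 247  51  23 827] ((111.0, 258.0), (22.0, 50.0), 90.0) [-40.5 118.8  16. ]
[303 253  28  16 270] ((316.6697998046875, 260.0943603515625), (10.164680480957031, 26.785306930541992), 74.05460357666016) [ 447.6 -332.9   16. ]
```

{"method": "arm_command", "body": {
  "deltas": [
    {"hand":70,"tx":7.7,"ty":-15.6,"tz":39,"wx":0,"wy":0,"wz":0},
    {"hand":70,"tx":7.7,"ty":-15.6,"tz":39,"wx":0,"wy":0,"wz":0},
    {"hand":70,"tx":7.7,"ty":-15.6,"tz":39,"wx":0,"wy":0,"wz":0},
    {"hand":70,"tx":7.6,"ty":-15.7,"tz":39,"wx":0,"wy":0,"wz":0},
    {"hand":70,"tx":7,"ty":0,"tz":20,"wx":0,"wy":0,"wz":0},
    {"hand":70,"tx":4,"ty":0,"tz":10,"wx":0,"wy":0,"wz":0},
    {"hand":70,"tx":0,"ty":0,"tz":0,"wx":0,"wy":0,"wz":0},
    {"hand":70,"tx":0,"ty":0,"tz":0,"wx":0,"wy":0,"wz":0}
  ]
}}

```text
clock: 16.38
eef_pos: [447.4, -335.3, 30.0]
tcp_rot: [3.135, 0.347, -0.46]
contact_force: [0.1, 0.6, -0.1]
opening: 0.819
grasp_force: 0.0
```

```bash
python3 - <<'E'
from h import *
s=r.sense();print(s['clock'],s['eef_pos'],s['tcp_rot'],s['contact_force'])
T=np.array([np.cos(2.69),np.sin(2.69),0]);D=np.array([0,0,-1.]);a=.35
R1=frame(D*np.cos(a)+T*np.sin(a),-T)
print(goto(s,[448,-332.6,7],R1))
d=grab('wrist');g=d['image'].max(2);m=(g<60).astype(np.uint8);l=cv2.connectedComponentsWithStats(m)
for i in range(1,l[0]):
    if l[2][i,4]>250:print(l[2][i],l[3][i])
print(proj(d,[[450.3,-333.7,14],[327,-278,7]]).round(0), d['image'].shape)
E
```

```text
16.375 [ 447.41728951 -335.29487946   29.96309984] [ 3.13488872  0.34667251 -0.45976209] [ 0.13741204  0.5804701  -0.11599524]
('move', array([ 7.2, -2.8, 21.8]), 'rot', array([ 0.004, -0.003, -0.008]))
[ 222  168   59  117 5235] [253.1199618  228.30716332]
[    0   238   512   146 36448] [255.13347783 335.64906168]
[[254. 226.]
 [260. 324.]] (384, 512, 3)
```

{"method": "arm_command", "body": {
  "deltas": [
    {"hand":70,"tx":4,"ty":-1,"tz":11,"wx":0,"wy":0,"wz":-0.008},
    {"hand":70,"tx":3,"ty":-1,"tz":10,"wx":0,"wy":0,"wz":0},
    {"hand":50,"tx":0,"ty":0,"tz":0,"wx":0,"wy":0,"wz":0},
    {"hand":35,"tx":0,"ty":0,"tz":0,"wx":0,"wy":0,"wz":0},
    {"hand":10,"tx":0,"ty":0,"tz":0,"wx":0,"wy":0,"wz":0},
    {"hand":0,"tx":0,"ty":0,"tz":0,"wx":0,"wy":0,"wz":0},
    {"hand":0,"tx":0,"ty":0,"tz":0,"wx":0,"wy":0,"wz":0}
  ],
  "squeeze": 60
}}

```text
clock: 17.3
eef_pos: [447.4, -332.6, 7.0]
tcp_rot: [3.138, 0.348, -0.451]
contact_force: [1.5, -0.9, 0.7]
opening: 0.363
grasp_force: 59.7
```

{"method": "arm_command", "body": {
  "deltas": [
    {"hand":0,"tx":-7,"ty":0,"tz":-19,"wx":0,"wy":0,"wz":0},
    {"hand":0,"tx":-14,"ty":0,"tz":-37,"wx":0,"wy":0,"wz":0},
    {"hand":0,"tx":-17,"ty":0,"tz":-47,"wx":0,"wy":0,"wz":0},
    {"hand":0,"tx":-17,"ty":0,"tz":-47,"wx":0,"wy":0,"wz":0},
    {"hand":0,"tx":-17,"ty":0,"tz":-47,"wx":0,"wy":0,"wz":0},
    {"hand":0,"tx":-17,"ty":0,"tz":-47,"wx":0,"wy":0,"wz":0},
    {"hand":0,"tx":-17,"ty":0,"tz":-47,"wx":0,"wy":0,"wz":0},
    {"hand":0,"tx":0,"ty":0,"tz":0,"wx":0,"wy":0,"wz":0}
  ]
}}

```text
clock: 18.3
eef_pos: [448.4, -332.1, 321.7]
tcp_rot: [3.137, 0.341, -0.451]
contact_force: [-0.2, 0.1, -2.4]
opening: 0.368
grasp_force: 59.7
```

```bash
python3 - <<'E'
from h import *
s=r.sense();print(s['clock'],s['eef_pos'],s['tcp_rot'],s['contact_force'],s['opening'],s['qpos'].round(4).tolist())
E
```

```text
18.3 [ 448.37340617 -332.09866796  321.65683233] [ 3.13684013  0.34108607 -0.4511465 ] [-0.20074556  0.08585928 -2.43901148] 0.367922685447467 [-0.6057, 0.3714, 1.449, -0.0564, 1.6577, 1.4201]
```

```bash
cat >> h.py <<'E'
def fk(q,sg=1,L=(-14.7,271.4,536.7,494.6,343.)):
    E=lambda a,t:Ro.from_euler(a,t).as_matrix()
    z=np.array([0,0,1.]);A=E('z',q[0]);B=A@E('y',q[1]);C=A@E('y',q[1]+q[2])
    W=A@[L[0],0,0]+[0,0,L[1]]+B@z*L[2]+C@z*L[3]
    R=C@E('z',sg*q[3])@E('y',q[4])@E('z',q[5]+np.pi/2)
    return W+R@z*L[4],R
def ik(P,R,q0):
    from scipy.optimize import least_squares
    lo=[-2.6,-.9,.08,-1.25,0.02,-2.98];hi=[2.6,2.08,2.64,4.4,2.67,2.98]
    def f(q):
        p,r_=fk(q);return np.r_[(p-P)/100,Ro.from_matrix(R.T@r_).as_rotvec()]
    o=least_squares(f,np.clip(q0,lo,hi),bounds=(lo,hi));return o.x,np.linalg.norm(o.fun)
def Rup(psi,al=.348):
    X=np.array([np.cos(psi),np.sin(psi),0]);D=np.array([0,0,-1.])
    return frame(X*np.cos(al)+D*np.sin(al),-D)
E
python3 - <<'E'
from h import *
s=r.sense();R,t=tool(s);q=s['qpos']
for sg in(1,-1):
    p,F=fk(q,sg);print(sg,(p-t).round(1),Ro.from_matrix(R.T@F).as_rotvec().round(4))
# grasp point on driver axis ~7.4 behind TCP; upright target, tip at z=136 (10 above mouth)
for psi in(-.1,-.04,.02):
  for h in (136,95):
    Rt=Rup(psi); P=np.array([641.5,-4.8,h+134])+Rt[:,2]*7.4
    for g in(3.1,0.):
        x,e=ik(P,Rt,[0,.3,2.4,g,.8,-1.6 if g>1 else 1.5]);print(psi,h,x.round(3),round(e,4))
E
```

```text
1 [-10.3   5.3   4.5] [-0. -0.  0.]
-1 [11.7 37.   4.5] [ 0.1112  0.0169 -0.0098]
-0.1 136 [ 0.081  0.147  2.43   3.418  0.672 -1.726] 0.0
-0.1 136 [ 0.     0.035  2.226 -1.25   0.02   2.875] 0.3585
-0.1 95 [ 0.081  0.251  2.452  3.382  0.794 -1.678] 0.0
-0.1 95 [ 0.     0.099  2.223 -1.25   0.02   2.878] 0.4182
-0.04 136 [ 0.024  0.144  2.434  3.24   0.661 -1.626] 0.0
-0.04 136 [ 2.000e-03  3.500e-02  2.226e+00 -1.250e+00  2.000e-02  2.845e+00] 0.3528
-0.04 95 [ 0.024  0.248  2.457  3.226  0.787 -1.609] 0.0
-0.04 95 [ 2.000e-03  9.900e-02  2.223e+00 -1.250e+00  2.000e-02  2.847e+00] 0.4136
0.02 136 [-0.034  0.144  2.435  3.059  0.661 -1.524] 0.0
0.02 136 [-0.034  0.144  2.435  3.059  0.661 -1.524] 0.0
0.02 95 [-0.034  0.248  2.457  3.07   0.787 -1.539] 0.0
0.02 95 [-0.034  0.248  2.457  3.07   0.787 -1.539] 0.0
```

```bash
sed -i 's/L=(-14.7,271.4,536.7,494.6,343.)/L=(-14.7,238.5,536.7,494.6,309.)/' h.py
cat >> h.py <<'E'
def plan(qs,ns,al=.348):
    q=np.array(qs[0],float);p,R=fk(q)
    for w,n in zip(qs[1:],ns):
        w=np.array(w,float);q0=q
        for i in range(1,n+1):
            q=q0+(w-q0)*i/n;p1,R1=fk(q);d=R.T@(p1-p);v=Ro.from_matrix(R.T@R1).as_rotvec()
            td=-np.array(R1[:,0])*np.cos(al)+R1[:,2]*np.sin(al)
            print(d.round(1),v.round(3),'|',round(np.linalg.norm(d)),round(np.linalg.norm(v),2),'tcp',p1.round(0),'tip',(p1+134*td).round(0))
            p,R=p1,R1
        print('--')
E
python3 - <<'E'
from h import *
s=r.sense();R,t=tool(s);q=s['qpos'];print(fk(q)[0]-t)
plan([q,(-.35,0,1.95,0,.5,1.42),(-.1,0,2.05,3.2,.5,-1.65)],[7,14])
E
```

```text
[0.0240785  0.46182358 3.61270985]
[ 20.9 -20.8   4.3] [-0.024  0.147 -0.036] | 30 0.15 tcp [ 474. -321.  314.] tip [ 352. -269.  294.]
[ 19.7 -21.6   1.8] [-0.018  0.147 -0.036] | 29 0.15 tcp [ 500. -309.  308.] tip [ 380. -263.  269.]
[ 18.7 -22.2  -0.9] [-0.013  0.148 -0.035] | 29 0.15 tcp [ 525. -295.  307.] tip [ 410. -257.  250.]
[ 17.9 -22.6  -3.8] [-0.009  0.148 -0.033] | 29 0.15 tcp [ 549. -279.  312.] tip [ 442. -250.  237.]
[ 17.4 -22.8  -6.9] [-0.004  0.149 -0.03 ] | 30 0.15 tcp [ 571. -261.  321.] tip [ 474. -240.  231.]
[ 17.2 -22.8 -10.1] [-0.     0.149 -0.027] | 30 0.15 tcp [ 589. -241.  336.] tip [ 505. -229.  232.]
[ 17.4 -22.5 -13.5] [ 0.003  0.149 -0.023] | 31 0.15 tcp [ 603. -220.  354.] tip [ 534. -215.  239.]
--
[  4.3 -44.9  -0.6] [ 0.118  0.022 -0.032] | 45 0.12 tcp [ 616. -177.  353.] tip [ 550. -171.  237.]
[ 11.  -42.2   0.3] [ 0.11   0.043 -0.031] | 44 0.12 tcp [ 630. -136.  359.] tip [ 569. -129.  240.]
[ 17.  -38.2   1.1] [ 0.098  0.063 -0.029] | 42 0.12 tcp [645. -99. 371.] tip [591. -91. 248.]
[ 21.9 -32.9   1.7] [ 0.081  0.078 -0.028] | 40 0.12 tcp [
[... 265 characters left out ...]
022] | 31 0.1 tcp [699.  -8. 460.] tip [693.   6. 327.]
[27.4 -5.3  2.1] [-0.007  0.098 -0.021] | 28 0.1 tcp [710.  -3. 486.] tip [717.  12. 353.]
[24.9  1.6  1.7] [-0.029  0.091 -0.019] | 25 0.1 tcp [719.  -4. 509.] tip [739.  10. 377.]
[21.   7.7  1.1] [-0.05   0.079 -0.018] | 22 0.09 tcp [725. -12. 529.] tip [757.   0. 399.]
[16.  12.9  0.3] [-0.067  0.062 -0.017] | 20 0.09 tcp [730. -25. 544.] tip [770. -17. 417.]
[ 9.9 16.8 -0.6] [-0.08   0.042 -0.017] | 20 0.09 tcp [732. -42. 554.] tip [778. -39. 428.]
[ 3.2 19.4 -1.5] [-0.088  0.02  -0.017] | 20 0.09 tcp [732. -61. 557.] tip [780. -65. 432.]
[-3.8 20.5 -2.4] [-0.091 -0.003 -0.018] | 21 0.09 tcp [728. -82. 553.] tip [776. -91. 428.]
--
```

FK matches. Run the first segment.

{"method": "arm_command", "body": {
  "deltas": [
    {"hand":0,"tx":21,"ty":-21,"tz":4,"wx":-0.024,"wy":0.147,"wz":-0.036},
    {"hand":0,"tx":20,"ty":-22,"tz":2,"wx":-0.018,"wy":0.147,"wz":-0.036},
    {"hand":0,"tx":19,"ty":-22,"tz":-1,"wx":-0.013,"wy":0.148,"wz":-0.035},
    {"hand":0,"tx":18,"ty":-22.5,"tz":-4,"wx":-0.009,"wy":0.148,"wz":-0.033},
    {"hand":0,"tx":17.5,"ty":-23,"tz":-7,"wx":-0.004,"wy":0.149,"wz":-0.03},
    {"hand":0,"tx":17,"ty":-23,"tz":-10,"wx":0,"wy":0.149,"wz":-0.027},
    {"hand":0,"tx":17.5,"ty":-22.5,"tz":-13.5,"wx":0.003,"wy":0.149,"wz":-0.023}
  ]
}}

```text
clock: 19.18
eef_pos: [602.1, -218.4, 344.6]
tcp_rot: [3.022, -0.678, -0.156]
contact_force: [0.2, 0.5, -2.4]
opening: 0.362
grasp_force: 59.6
```

```bash
python3 - <<'E'
from h import *
s=r.sense();q=s['qpos'];print(s['clock'],q.round(3).tolist(),s['eef_pos'])
E
```

```text
19.175 [-0.353, -0.01, 1.995, 0.011, 0.471, 1.408] [ 602.09328458 -218.44565547  344.61837866]
```

{"method": "arm_command", "body": {
  "deltas": [
    {"hand":0,"tx":4.5,"ty":-45,"tz":-0.5,"wx":0.118,"wy":0.022,"wz":-0.032},
    {"hand":0,"tx":11,"ty":-42,"tz":0.5,"wx":0.11,"wy":0.043,"wz":-0.031},
    {"hand":0,"tx":17,"ty":-38,"tz":1,"wx":0.098,"wy":0.063,"wz":-0.029},
    {"hand":0,"tx":22,"ty":-33,"tz":1.5,"wx":0.081,"wy":0.078,"wz":-0.028},
    {"hand":0,"tx":25.5,"ty":-26.5,"tz":2,"wx":0.061,"wy":0.091,"wz":-0.026},
    {"hand":0,"tx":27.5,"ty":-19.5,"tz":2.5,"wx":0.039,"wy":0.098,"wz":-0.024},
    {"hand":0,"tx":28.5,"ty":-12.5,"tz":2.5,"wx":0.016,"wy":0.101,"wz":-0.022}
  ]
}}

```text
clock: 20.05
eef_pos: [699.6, -8.0, 451.1]
tcp_rot: [-2.811, -1.185, -0.04]
contact_force: [0.3, 1.6, -1.2]
opening: 0.366
grasp_force: 59.7
```

```bash
python3 - <<'E'
from h import *
s=r.sense();q=s['qpos'];print(s['clock'],q.round(3).tolist(),s['eef_pos'])
Rt=Rup(-.04);P=np.array([641.5,-4.8,165+134])+Rt[:,2]*7.4
x,e=ik(P,Rt,[0,.1,2.4,3.2,.6,-1.6]);print(x.round(3),e,P)
plan([q,(-.1,0,2.12,3.1,.5,-1.5),x],[7,7])
E
```

```text
20.05 [-0.269, 0.007, 2.065, 1.692, 0.546, -0.242] [699.62885214  -7.95768519 451.0720608 ]
[ 0.018  0.086  2.334  3.255  0.503 -1.651] 1.4147309780012806e-12 [648.45085466  -5.07818257 296.47646401]
[24.3 -4.4  3.2] [-0.017  0.087 -0.012] | 25 0.09 tcp [693. -18. 449.] tip [698.  -2. 316.]
[21.1  0.3  2.7] [-0.032  0.078 -0.009] | 21 0.08 tcp [702. -18. 469.] tip [718.  -2. 336.]
[17.1  4.4  1.9] [-0.046  0.066 -0.007] | 18 0.08 tcp [708. -23. 484.] tip [733.  -8. 354.]
[12.6  7.7  1.1] [-0.057  0.052 -0.006] | 15 0.08 tcp [713. -30. 496.] tip [745. -18. 367.]
[ 7.7 10.2  0.1] [-0.066  0.036 -0.005] | 13 0.07 tcp [715. -41. 503.] tip [752. -32. 375.]
[ 2.4 11.8 -0.9] [-0.071  0.019 -0.004] | 12 0.07 tcp [715. -53. 505.] tip [755. -48. 377.]
[-2.9 12.6 -1.9] [-0.073  0.001 -0.004] | 13 0.07 tcp [713. -65. 502.] tip [752. -64. 374.]
--
[-31.4  -7.7  -4.1] [ 0.005 -0.042 -0.003] | 33 0.04 tcp [708. -56. 471.] tip [742. -54. 341.]
[-31.2  -7.6  -4.2] [ 0.005 -0.042 -0.004] | 32 0.04 tcp [701. -47. 440.] tip [730. -45. 310.]
[-31.1  -7.5  -4.3] [ 0.005 -0.043 -0.005] | 32 0.04 tcp [694. -38. 410.] tip [717. -36. 278.]
[-30.9  -7.4  -4.4] [ 0.005 -0.043 -0.006] | 32 0.04 tcp [684. -29. 381.] tip [702. -28. 248.]
[-30.7  -7.2  -4.5] [ 0.005 -0.043 -0.007] | 32 0.04 tcp [674. -21. 352.] tip [685. -19. 219.]
[-30.5  -7.   -4.6] [ 0.005 -0.043 -0.008] | 32 0.04 tcp [662. -13. 324.] tip [668. -12. 190.]
[-30.4  -6.8  -4.7] [ 0.004 -0.043 -0.01 ] | 31 0.04 tcp [648.  -5. 296.] tip [648.  -5. 162.]
--
```

{"method": "arm_command", "body": {
  "deltas": [
    {"hand":0,"tx":24,"ty":-4.5,"tz":3,"wx":-0.017,"wy":0.087,"wz":-0.012},
    {"hand":0,"tx":21,"ty":0.5,"tz":2.5,"wx":-0.032,"wy":0.078,"wz":-0.009},
    {"hand":0,"tx":17,"ty":4.5,"tz":2,"wx":-0.046,"wy":0.066,"wz":-0.007},
    {"hand":0,"tx":12.5,"ty":7.5,"tz":1,"wx":-0.057,"wy":0.052,"wz":-0.006},
    {"hand":0,"tx":7.5,"ty":10,"tz":0,"wx":-0.066,"wy":0.036,"wz":-0.005},
    {"hand":0,"tx":2.5,"ty":12,"tz":-1,"wx":-0.071,"wy":0.019,"wz":-0.004},
    {"hand":0,"tx":-3,"ty":12.5,"tz":-2,"wx":-0.073,"wy":0.001,"wz":-0.004}
  ]
}}

```text
clock: 20.92
eef_pos: [729.1, -51.6, 523.7]
tcp_rot: [-2.559, -1.507, -0.667]
contact_force: [-0.2, -0.3, -1.1]
opening: 0.358
grasp_force: 59.8
```

```bash
python3 - <<'E'
from h import *
s=r.sense();q=s['qpos'];print(s['clock'],q.round(3).tolist(),s['eef_pos'])
Rt=Rup(-.04);P=np.array([641.5,-4.8,165+134])+Rt[:,2]*7.4
print(goto(s,P,Rt))
x,e=ik(P,Rt,[0,.1,2.4,3.2,.6,-1.6])
plan([q,x],[7])
E
```

```text
20.925 [-0.063, 0.013, 2.138, 3.182, 0.528, -1.57] [729.09936335 -51.63089898 523.68625234]
('move', array([-232.6,  -31.5,  -72. ]), 'rot', array([ 0.038, -0.295, -0.044]))
[-29.2  -5.5  -4.7] [ 0.005 -0.042 -0.004] | 30 0.04 tcp [707. -44. 459.] tip [741. -43. 329.]
[-29.1  -5.5  -4.6] [ 0.005 -0.042 -0.005] | 30 0.04 tcp [700. -37. 430.] tip [728. -36. 299.]
[-28.9  -5.5  -4.6] [ 0.005 -0.042 -0.006] | 30 0.04 tcp [692. -31. 402.] tip [715. -29. 270.]
[-28.8  -5.4  -4.6] [ 0.005 -0.042 -0.006] | 30 0.04 tcp [683. -24. 375.] tip [700. -23. 242.]
[-28.6  -5.4  -4.6] [ 0.005 -0.042 -0.007] | 29 0.04 tcp [673. -17. 348.] tip [684. -16. 215.]
[-28.5  -5.3  -4.6] [ 0.005 -0.042 -0.008] | 29 0.04 tcp [661. -11. 322.] tip [667. -11. 188.]
[-28.3  -5.2  -4.5] [ 0.005 -0.042 -0.008] | 29 0.04 tcp [648.  -5. 296.] tip [648.  -5. 162.]
--
```

{"method": "arm_command", "body": {
  "deltas": [
    {"hand":0,"tx":-33,"ty":-4.5,"tz":-5,"wx":0.005,"wy":-0.042,"wz":-0.006},
    {"hand":0,"tx":-33,"ty":-4.5,"tz":-5,"wx":0.005,"wy":-0.042,"wz":-0.006},
    {"hand":0,"tx":-33,"ty":-4.5,"tz":-5,"wx":0.005,"wy":-0.042,"wz":-0.006},
    {"hand":0,"tx":-33,"ty":-4.5,"tz":-5,"wx":0.005,"wy":-0.042,"wz":-0.006},
    {"hand":0,"tx":-33,"ty":-4.5,"tz":-5,"wx":0.005,"wy":-0.042,"wz":-0.006},
    {"hand":0,"tx":-33,"ty":-4.5,"tz":-5,"wx":0.005,"wy":-0.042,"wz":-0.006},
    {"hand":0,"tx":-33,"ty":-4.5,"tz":-5,"wx":0.006,"wy":-0.042,"wz":-0.007},
    {"hand":0,"tx":0,"ty":0,"tz":0,"wx":0,"wy":0,"wz":0}
  ]
}}

```text
clock: 21.92
eef_pos: [656.2, -10.3, 302.5]
tcp_rot: [-3.14, -1.222, -0.04]
contact_force: [-0.3, 1.7, -1.5]
opening: 0.363
grasp_force: 59.7
```

```bash
python3 - <<'E'
from h import *
s=r.sense();q=s['qpos'];print(s['clock'],q.round(3).tolist(),s['eef_pos'])
Rt=Rup(-.04);P=np.array([641.5,-4.8,165+134])+Rt[:,2]*7.4
print(goto(s,P,Rt))
E
```

```text
21.925 [0.002, 0.163, 2.352, 3.209, 0.596, -1.612] [656.22717158 -10.31156813 302.52974921]
('move', array([-8.4, -4.9, -5.4]), 'rot', array([-0.001,  0.001,  0.   ]))
```

{"method": "arm_command", "body": {
  "deltas": [
    {"hand":0,"tx":-8,"ty":-5,"tz":-5.5,"wx":0,"wy":0,"wz":0},
    {"hand":0,"tx":-9.4,"ty":0,"tz":3.4,"wx":0,"wy":0,"wz":0},
    {"hand":0,"tx":-9.4,"ty":0,"tz":3.4,"wx":0,"wy":0,"wz":0},
    {"hand":0,"tx":-9.4,"ty":0,"tz":3.4,"wx":0,"wy":0,"wz":0},
    {"hand":0,"tx":0,"ty":0,"tz":0,"wx":0,"wy":0,"wz":0},
    {"hand":0,"tx":0,"ty":0,"tz":0,"wx":0,"wy":0,"wz":0}
  ]
}}

```text
clock: 22.68
eef_pos: [650.3, -5.5, 269.7]
tcp_rot: [-3.14, -1.226, -0.041]
contact_force: [-0.8, -0.6, -2.1]
opening: 0.361
grasp_force: 59.7
```

```bash
python3 - <<'E'
from h import *
s=r.sense();print(s['clock'],s['eef_pos'],s['contact_force'])
Rt=Rup(-.04);P=np.array([641.5,-4.8,135+134])+Rt[:,2]*7.4
print(goto(s,P,Rt))
d=grab('wrist','wi.png');print(proj(d,[[641.5,-4.8,126],[641.5,-4.8,135],[641.5,-4.8,180]]).round(1))
im=cv2.cvtColor(d['image'],cv2.COLOR_RGB2GRAY)
for n in('side','scene'):
    e=grab(n,n+'i.png');p=proj(e,[[641.5,-4.8,126],[641.5,-4.8,135],[641.5,-4.8,185]]).round(1);print(n,p.tolist())
    g=cv2.cvtColor(e['image'],cv2.COLOR_RGB2GRAY);u,v=p[1].astype(int)
    for row in g[v-32:v+22:2,u-30:u+30]: print(''.join('@%#*+=-:. '[min(9,int(x)//22)] for x in row))
E
```

```text
22.675 [650.31815088  -5.47607654 269.72095427] [-0.79321172 -0.63126268 -2.14658325]
('move', array([-3.7, -0.3, -0.7]), 'rot', array([-0.001, -0.004, -0.   ]))
[[256.4 366.7]
 [256.4 362.5]
 [256.2 338.2]]
side [[289.7, 155.0], [289.8, 153.2], [290.8, 142.9]]
*#%%%%%%%%%%%%%@@@@@@@@@@@@@@@@@@@@@@@@*=------------------=
*==#%%%%%%%%%%%%%%%%%@@@@@@@@@@@@%%#***+--------------------
#*+=*%%%%%%%%%%%%%%%%%%%%%%%%%%%%****###+-------------------
*#*=+#%%%%%%%%%%%%%%%%%%@@@@@@@@%%%%%@@#=-------------------
=##*+*%%%%%%%%%%%%%%%%%%%@@%%@@%%%%%%@%=--------------------
=*#*+*%%%%%%@@%@@%%%%%%%@@@%%%%%%%%@@@#=--------------------
+*##**%%@@@@@@@@@@@%%%%##**#%%%%%@@@@@*==-------------------
+#####@@@@@@@@@@@@@@%%######%%@@@@@@%*=----==---------------
*#%%%%%@@@@@@%*+---=##***####%%%%%*=-----------=------------
#%%%@@@@@@%#+--::::=*#####%%%%###*=--------------==---------
%###*++=----:::::::::-=*#####*+*#*+=----------------==------
---------:::::::::::::::-+*######**+++=----------------==---
------:::::::::::::::::::::-=*###***+++++=-----------------=
---:::::::::::::::::::::::::::=######**+++++=
[... 1810 characters left out ...]
##+++=----------------------+
****************####******++++##*++++=-------------------=++
++++***********#%%%%#*+****+++#*+***++------------------=++=
======++*****#%%%%##**+***#*********+==----------------+++==
=========+***#%%%%#******##*****#******+==-----------=++====
==========+*****##*++*#############*******#*=-------=++=====
==========****++===*******#######**********+-------+++======
========++*****+==+******++++++****#******++=----=++========
===========+++++##*********++***********++++=---=++=========
=++==========--======++++*+++++********+++=----+++==========
----=======--------====================------=+++===========
---------=---------------========+===-------=++=============
```

{"method": "arm_command", "body": {
  "deltas": [
    {"hand":0,"tx":-5.4,"ty":0,"tz":0,"wx":0,"wy":-0.004,"wz":0},
    {"hand":0,"tx":-4.7,"ty":0,"tz":1.7,"wx":0,"wy":0,"wz":0},
    {"hand":0,"tx":-4.7,"ty":0,"tz":1.7,"wx":0,"wy":0,"wz":0},
    {"hand":0,"tx":0,"ty":0,"tz":0,"wx":0,"wy":0,"wz":0}
  ]
}}

```text
clock: 23.32
eef_pos: [648.1, -5.3, 253.9]
tcp_rot: [-3.14, -1.221, -0.041]
contact_force: [0.0, -0.5, -1.7]
opening: 0.36
grasp_force: 59.7
```

{"method": "arm_command", "body": {
  "deltas": [
    {"hand":0,"tx":-2.8,"ty":0,"tz":1,"wx":0,"wy":0,"wz":0},
    {"hand":0,"tx":-2.8,"ty":0,"tz":1,"wx":0,"wy":0,"wz":0},
    {"hand":0,"tx":0,"ty":0,"tz":0,"wx":0,"wy":0,"wz":0}
  ]
}}

```text
clock: 23.7
eef_pos: [648.4, -5.2, 248.7]
tcp_rot: [-3.14, -1.223, -0.041]
contact_force: [0.2, 0.2, -1.9]
opening: 0.362
grasp_force: 59.8
```

{"method": "arm_command", "body": {
  "deltas": [
    {"hand":0,"tx":-2.8,"ty":0,"tz":1,"wx":0,"wy":0,"wz":0},
    {"hand":0,"tx":-2.8,"ty":0,"tz":1,"wx":0,"wy":0,"wz":0},
    {"hand":0,"tx":0,"ty":0,"tz":0,"wx":0,"wy":0,"wz":0}
  ]
}}

```text
clock: 24.08
eef_pos: [648.0, -5.1, 242.1]
tcp_rot: [-3.14, -1.221, -0.041]
contact_force: [0.4, 2.0, -2.4]
opening: 0.364
grasp_force: 59.6
```

{"method": "arm_command", "body": {
  "deltas": [
    {"hand":0,"tx":-2.8,"ty":0,"tz":1,"wx":0,"wy":0,"wz":0},
    {"hand":0,"tx":-2.8,"ty":0,"tz":1,"wx":0,"wy":0,"wz":0},
    {"hand":0,"tx":0,"ty":0,"tz":0,"wx":0,"wy":0,"wz":0}
  ]
}}

```text
clock: 24.45
eef_pos: [648.1, -5.2, 236.2]
tcp_rot: [-3.14, -1.221, -0.041]
contact_force: [-0.1, 2.9, -2.4]
opening: 0.362
grasp_force: 59.6
```

{"method": "arm_command", "body": {
  "deltas": [
    {"hand":0,"tx":-2.8,"ty":-0.7,"tz":1,"wx":0,"wy":0,"wz":0},
    {"hand":0,"tx":-2.8,"ty":0,"tz":1,"wx":0,"wy":0,"wz":0},
    {"hand":0,"tx":0,"ty":0,"tz":0,"wx":0,"wy":0,"wz":0}
  ]
}}

```text
clock: 24.82
eef_pos: [648.1, -4.7, 230.3]
tcp_rot: [-3.14, -1.222, -0.041]
contact_force: [-1.3, 1.0, -2.8]
opening: 0.358
grasp_force: 59.8
```

{"method": "arm_command", "body": {
  "deltas": [
    {"hand":0,"tx":-1.9,"ty":0,"tz":0.7,"wx":0,"wy":0,"wz":0},
    {"hand":0,"tx":-1.9,"ty":0,"tz":0.7,"wx":0,"wy":0,"wz":0},
    {"hand":0,"tx":0,"ty":0,"tz":0,"wx":0,"wy":0,"wz":0}
  ]
}}

```text
clock: 25.2
eef_pos: [648.4, -4.6, 227.1]
tcp_rot: [-3.14, -1.223, -0.041]
contact_force: [-1.9, 0.6, 1.9]
opening: 0.362
grasp_force: 60.1
```

{"method": "arm_command", "body": {
  "deltas": [
    {"hand":45,"tx":0,"ty":0,"tz":0,"wx":0,"wy":0,"wz":0},
    {"hand":65,"tx":0,"ty":0,"tz":0,"wx":0,"wy":0,"wz":0},
    {"hand":80,"tx":0,"ty":0,"tz":0,"wx":0,"wy":0,"wz":0},
    {"hand":85,"tx":0,"ty":0,"tz":-20,"wx":0,"wy":0,"wz":0},
    {"hand":85,"tx":0,"ty":0,"tz":-40,"wx":0,"wy":0,"wz":0},
    {"hand":85,"tx":20,"ty":0,"tz":-40,"wx":0,"wy":0,"wz":0},
    {"hand":85,"tx":40,"ty":0,"tz":-20,"wx":0,"wy":0,"wz":0}
  ]
}}

```text
clock: 26.08
eef_pos: [552.1, -0.9, 322.0]
tcp_rot: [-3.14, -1.217, -0.04]
contact_force: [1.1, 0.2, -0.5]
opening: 1.0
grasp_force: 0.0
```

```bash
python3 - <<'E'
from h import *
s=r.sense();q=s['qpos'];print(s['clock'],q.round(3).tolist(),s['eef_pos'],s['contact_force'])
plan([q,(-.1,-.25,2.1,2.6,.8,-1.55),(-.1,-.25,1.9,0,1.3,-1.5)],[4,18])
E
```

```text
26.075 [0.044, -0.063, 2.521, 3.293, 0.537, -1.672] [552.10036734  -0.86194026 321.95492599] [ 1.10545915  0.19480209 -0.49048623]
[124.6 -10.    2.9] [ 0.048  0.224 -0.101] | 125 0.25 tcp [600.   8. 399.] tip [629.  -2. 269.]
[ 1.225e+02 -1.000e-01  5.700e+00] [ 0.042  0.216 -0.118] | 123 0.25 tcp [621.  20. 520.] tip [678.  -1. 400.]
[117.9   8.5   8. ] [ 0.04   0.204 -0.135] | 118 0.25 tcp [619.  35. 637.] tip [700.   6. 535.]
[111.2  15.5   9.5] [ 0.042  0.187 -0.153] | 113 0.25 tcp [596.  55. 745.] tip [697.  19. 665.]
--
[ 12.4 -29.    1.6] [ 0.101  0.035 -0.101] | 32 0.15 tcp [589.  86. 742.] tip [694.  45. 669.]
[ 11.6 -29.    1.3] [ 0.103  0.033 -0.099] | 31 0.15 tcp [581. 115. 733.] tip [689.  70. 668.]
[ 10.7 -29.    0.9] [ 0.106  0.032 -0.097] | 31 0.15 tcp [572. 141. 720.] tip [684.  95. 662.]
[  9.8 -29.2   0.4] [ 0.108  0.03  -0.095] | 31 0.15 tcp [562. 164. 703.] tip [677. 118. 652.]
[  8.8 -29.4  -0.1] [ 0.11   0.028 -0.092] | 31 0.15 tcp [551. 184. 682.] tip [668. 137. 638.]
[  7.7 -29.8  -0.7] [ 0.112  0.026 -0.09 ] | 31 0.15 tcp [539. 198. 657.] tip [659. 153. 620
[... 442 characters left out ...]
 187. 515.] tip [606. 158. 497.]
[  2.1 -34.5  -5.1] [ 0.127  0.014 -0.068] | 35 0.14 tcp [464. 168. 488.] tip [594. 141. 471.]
[  1.4 -35.7  -5.8] [ 0.129  0.013 -0.064] | 36 0.14 tcp [453. 143. 465.] tip [583. 119. 448.]
[  0.9 -36.9  -6.5] [ 0.132  0.011 -0.059] | 37 0.14 tcp [441. 113. 445.] tip [573.  91. 428.]
[  0.4 -38.2  -7.1] [ 0.134  0.01  -0.054] | 39 0.14 tcp [431.  79. 430.] tip [562.  58. 412.]
[  0.1 -39.4  -7.5] [ 0.136  0.009 -0.049] | 40 0.14 tcp [421.  42. 419.] tip [552.  21. 401.]
[ -0.1 -40.7  -7.9] [ 0.138  0.008 -0.044] | 41 0.14 tcp [411.   1. 415.] tip [542. -19. 395.]
[ -0.2 -42.   -8.2] [ 0.139  0.007 -0.039] | 43 0.14 tcp [402. -40. 416.] tip [533. -62. 395.]
--
```

```bash
python3 - <<'E'
from h import *
s=r.sense();q=s['qpos']
plan([q,(0,-.1,2.3,2.7,.7,-1.6),(0,.0,2.05,0,1.1,-1.5)],[4,16])
E
```

```text
[ 59.4 -19.4   8.4] [ 0.062  0.112 -0.102] | 63 0.16 tcp [583.  19. 336.] tip [597.   9. 203.]
[ 58.  -15.2   9.4] [ 0.061  0.109 -0.105] | 61 0.16 tcp [605.  39. 389.] tip [634.  21. 260.]
[ 55.7 -11.3  10. ] [ 0.061  0.105 -0.108] | 58 0.16 tcp [620.  61. 440.] tip [665.  36. 316.]
[52.6 -7.7 10.2] [ 0.061  0.1   -0.112] | 54 0.16 tcp [629.  85. 488.] tip [688.  53. 372.]
--
[ 12.  -30.2   4. ] [ 0.106  0.036 -0.125] | 33 0.17 tcp [623. 117. 488.] tip [690.  78. 378.]
[ 10.9 -30.    3.6] [ 0.108  0.034 -0.123] | 32 0.17 tcp [615. 148. 483.] tip [689. 104. 380.]
[  9.7 -29.9   3.1] [ 0.111  0.033 -0.121] | 32 0.17 tcp [603. 176. 473.] tip [684. 128. 378.]
[  8.3 -30.    2.5] [ 0.114  0.031 -0.119] | 31 0.17 tcp [589. 199. 458.] tip [677. 150. 371.]
[  6.8 -30.3   1.7] [ 0.116  0.028 -0.116] | 31 0.17 tcp [572. 218. 440.] tip [667. 168. 360.]
[  5.3 -30.8   0.9] [ 0.119  0.026 -0.114] | 31 0.17 tcp [553. 231. 418.] tip [655. 182. 345.]
[  3.8 -31.4  -0. ] [ 0.122  0.024 -0.111] | 32 0.17 tcp [534. 237. 394.] tip [641. 191. 327.]
[  2.3 -32.3  -1. ] [ 0.125  0.021 -0.108] | 32 0.17 tcp [514. 236. 368.] tip [626. 194. 307.]
[  0.9 -33.4  -2. ] [ 0.128  0.019 -0.104] | 33 0.17 tcp [495. 228. 342.] tip [611. 191. 286.]
[ -0.4 -34.6  -3. ] [ 0.132  0.017 -0.1  ] | 35 0.17 tcp [477. 213. 316.] tip [596. 180. 264.]
[ -1.7 -36.1  -4. ] [ 0.135  0.014 -0.096] | 36 0.17 tcp [461. 191. 292.] tip [582. 163. 243.]
[ -2.7 -37.6  -4.9] [ 0.138  0.012 -0.092] | 38 0.17 tcp [447. 162. 272.] tip [570. 140. 224.]
[ -3.6 -39.3  -5.7] [ 0.141  0.01  -0.088] | 40 0.17 tcp [436. 128. 255.] tip [560. 110. 209.]
[ -4.4 -41.1  -6.4] [ 0.144  0.008 -0.083] | 42 0.17 tcp [427.  89. 243.] tip [552.  74. 197.]
[ -5.  -42.9  -7. ] [ 0.147  0.007 -0.078] | 44 0.17 tcp [423.  46. 237.] tip [548.  34. 191.]
[ -5.4 -44.7  -7.5] [ 0.15   0.005 -0.073] | 46 0.17 tcp [422.   0. 238.] tip [547.  -9. 191.]
--
```

{"method": "arm_command", "body": {
  "deltas": [
    {"hand":85,"tx":58,"ty":-19,"tz":5,"wx":0.062,"wy":0.112,"wz":-0.102},
    {"hand":85,"tx":58,"ty":-15,"tz":9,"wx":0.061,"wy":0.109,"wz":-0.105},
    {"hand":85,"tx":56,"ty":-11,"tz":10,"wx":0.061,"wy":0.105,"wz":-0.108},
    {"hand":85,"tx":52,"ty":-8,"tz":10,"wx":0.061,"wy":0.1,"wz":-0.112},
    {"hand":85,"tx":12,"ty":-30,"tz":4,"wx":0.106,"wy":0.036,"wz":-0.125},
    {"hand":85,"tx":11,"ty":-30,"tz":3.5,"wx":0.108,"wy":0.034,"wz":-0.123},
    {"hand":85,"tx":10,"ty":-30,"tz":3,"wx":0.111,"wy":0.033,"wz":-0.121},
    {"hand":85,"tx":8,"ty":-30,"tz":2.5,"wx":0.114,"wy":0.031,"wz":-0.119}
  ]
}}

```text
clock: 27.08
eef_pos: [583.8, 198.0, 498.3]
tcp_rot: [1.736, -0.701, 2.174]
contact_force: [0.1, 0.1, 0.3]
opening: 0.993
grasp_force: 0.0
```

```bash
python3 - <<'E'
from h import *
s=r.sense();q=s['qpos'];print(s['clock'],q.round(3).tolist(),s['eef_pos'])
plan([q,(0,.0,2.05,0,1.1,-1.5)],[12])
E
```

```text
27.075 [-0.078, -0.099, 2.244, 1.943, 0.856, -1.526] [583.81646222 197.95610215 498.31150736]
[  5.4 -32.9   3.3] [ 0.123  0.022 -0.11 ] | 34 0.17 tcp [563. 193. 443.] tip [657. 143. 363.]
[  4.3 -32.7   2.6] [ 0.125  0.021 -0.108] | 33 0.17 tcp [545. 206. 419.] tip [645. 157. 344.]
[  3.1 -32.7   1.8] [ 0.126  0.019 -0.106] | 33 0.17 tcp [526. 213. 393.] tip [631. 167. 324.]
[  1.9 -32.8   0.9] [ 0.128  0.018 -0.104] | 33 0.17 tcp [507. 214. 366.] tip [617. 170. 303.]
[  0.6 -33.1  -0. ] [ 0.13   0.016 -0.102] | 33 0.17 tcp [488. 207. 339.] tip [602. 167. 281.]
[ -0.6 -33.7  -1. ] [ 0.132  0.014 -0.099] | 34 0.17 tcp [471. 193. 314.] tip [588. 158. 259.]
[ -1.9 -34.4  -1.9] [ 0.133  0.012 -0.097] | 34 0.17 tcp [455. 173. 291.] tip [575. 143. 239.]
[ -3.  -35.2  -2.9] [ 0.135  0.01  -0.094] | 35 0.17 tcp [442. 147. 271.] tip [564. 122. 221.]
[ -4.1 -36.3  -3.8] [ 0.137  0.008 -0.091] | 37 0.16 tcp [431. 116. 255.] tip [555.  95. 207.]
[ -5.1 -37.5  -4.7] [ 0.14   0.006 -0.087] | 38 0.16 tcp [424.  80. 243.] tip [549.  64. 196.]
[ -5.9 -38.8  -5.5] [ 0.142  0.004 -0.084] | 40 0.16 tcp [421.  41. 238.] tip [546.  29. 191.]
[ -6.7 -40.2  -6.2] [ 0.144  0.003 -0.08 ] | 41 0.16 tcp [422.   0. 238.] tip [547.  -9. 191.]
--
```

{"method": "arm_command", "body": {
  "deltas": [
    {"hand":85,"tx":5,"ty":-33,"tz":3,"wx":0.123,"wy":0.022,"wz":-0.11},
    {"hand":85,"tx":4,"ty":-33,"tz":2.5,"wx":0.125,"wy":0.021,"wz":-0.108},
    {"hand":85,"tx":3,"ty":-33,"tz":2,"wx":0.126,"wy":0.019,"wz":-0.106},
    {"hand":85,"tx":2,"ty":-33,"tz":1,"wx":0.128,"wy":0.018,"wz":-0.104},
    {"hand":85,"tx":0.5,"ty":-33,"tz":0,"wx":0.13,"wy":0.016,"wz":-0.102},
    {"hand":85,"tx":-0.5,"ty":-33.5,"tz":-1,"wx":0.132,"wy":0.014,"wz":-0.099},
    {"hand":85,"tx":-2,"ty":-34.5,"tz":-2,"wx":0.133,"wy":0.012,"wz":-0.097},
    {"hand":85,"tx":-3,"ty":-35,"tz":-3,"wx":0.135,"wy":0.01,"wz":-0.094}
  ]
}}

```text
clock: 28.08
eef_pos: [446.4, 171.4, 303.3]
tcp_rot: [2.591, -0.086, 2.741]
contact_force: [-0.6, -0.3, -0.5]
opening: 0.995
grasp_force: 0.0
```

```bash
python3 - <<'E'
from h import *
s=r.sense();q=s['qpos'];R,t=tool(s);print(s['clock'],q.round(3).tolist(),s['eef_pos'],R[:,2].round(2))
Rd=Ro.from_euler('xyz',[np.pi,0,3.10]).as_matrix()
print(goto(s,[560,-5,400],Rd))
E
```

```text
28.075 [-0.013, -0.036, 2.056, 0.626, 1.063, -1.454] [446.41245962 171.42015762 303.31348795] [ 0.14  0.51 -0.85]
('move', array([-164.5,  -42.4, -156.6]), 'rot', array([ 0.56 ,  0.016, -0.374]))
```

{"method": "arm_command", "body": {
  "deltas": [
    {"hand":85,"tx":-33,"ty":-8,"tz":-31,"wx":0.112,"wy":0.003,"wz":-0.075},
    {"hand":85,"tx":-33,"ty":-12,"tz":-29,"wx":0.112,"wy":0.003,"wz":-0.075},
    {"hand":85,"tx":-33,"ty":-15,"tz":-27,"wx":0.112,"wy":0.003,"wz":-0.075},
    {"hand":85,"tx":-33,"ty":-20,"tz":-25,"wx":0.112,"wy":0.003,"wz":-0.075},
    {"hand":85,"tx":-33,"ty":-25,"tz":-20,"wx":0.112,"wy":0.003,"wz":-0.075},
    {"hand":85,"tx":0,"ty":0,"tz":0,"wx":0,"wy":0,"wz":0},
    {"hand":85,"tx":0,"ty":0,"tz":0,"wx":0,"wy":0,"wz":0}
  ]
}}

```text
clock: 28.95
eef_pos: [577.8, 11.6, 397.9]
tcp_rot: [3.136, 0.0, 3.097]
contact_force: [-0.8, 0.5, -0.1]
opening: 0.991
grasp_force: 0.0
```

```bash
python3 - <<'E'
from h import *
s=r.sense();q=s['qpos'];R,t=tool(s);print(s['clock'],q.round(3).tolist(),s['eef_pos'],s['tcp_rot'])
Rd=Ro.from_euler('xyz',[np.pi,0,3.10]).as_matrix()
print(goto(s,[641,-5,330],Rd))
d=grab('wrist','wj.png');g=d['image'].max(2);print(proj(d,[[641.5,-4.8,273],[641.5,-4.8,227],[641.5,-4.8,126]]).round(0))
m=(g<60).astype(np.uint8);l=cv2.connectedComponentsWithStats(m)
for i in range(1,l[0]):
    if l[2][i,4]>150:print(l[2][i],l[3][i].round(0))
for n in('side','scene'):
    d=grab(n,n+'j.png');print(n,proj(d,[[641.5,-4.8,273],[641.5,-4.8,181]]).round(0).tolist())
    g=d['image'].max(2);m=(g<55).astype(np.uint8);l=cv2.connectedComponentsWithStats(m)
    for i in range(1,l[0]):
        if 80<l[2][i,4]<4000 and 200<l[3][i,0]<400 :
            c=np.argwhere(l[1]==i)[:,::-1].astype(np.float32);print(l[2][i],cv2.minAreaRect(c))
E
```

```text
28.95 [0.014, 0.165, 1.519, 0.006, 1.457, -1.513] [577.82287639  11.56293339 397.90662813] [3.13600452e+00 4.27816359e-04 3.09708962e+00]
('move', array([-63.8, -14.1,  67.9]), 'rot', array([ 0.006,  0.   , -0.003]))
[[245. 243.]
 [246. 226.]
 [248. 201.]]
[  0   0  18  21 282] [9. 9.]
[237 117  26  10 164] [250. 121.]
[443 153  23  49 414] [450. 174.]
[ 33 169  22  45 569] [ 44. 190.]
[233 199  27  28 439] [247. 209.]
[257 227  63  11 266] [287. 231.]
[    0   243   512   141 37668] [256. 337.]
side [[293.0, 123.0], [291.0, 144.0]]
[ 259   39   39   63 1322] ((278.0, 70.0), (62.0, 38.0), 90.0)
[189 107  39  23 154] ((206.26951599121094, 119.97985076904297), (40.75311279296875, 14.353928565979004), 17.52556800842285)
[279 127  58  43 297] ((305.3538513183594, 149.83078002929688), (63.32359313964844, 18.41822052001953), 37.87498474121094)
[258 170  16  16  82] ((265.6922912597656, 177.4615478515625), (19.414506912231445, 6.656403064727783), 33.6900634765625)
[366 250  25  22 151] ((376.8403625488281, 261.4707946777344), (29.831541061401367, 5.434895992279053), 40.10091018676758)
[291 
[... 486 characters left out ...]
313477), 14.03624439239502)
[345  82  19  10 116] ((353.32354736328125, 86.70587921142578), (18.432706832885742, 6.5484619140625), 14.03624439239502)
[ 278   86   33   58 1021] ((294.8407287597656, 114.76530456542969), (29.759496688842773, 58.48162841796875), 6.20344877243042)
[343  93  19  10 117] ((351.38238525390625, 97.97059631347656), (18.19017219543457, 6.5484619140625), 14.03624439239502)
[353 150  24  24  83] ((366.160400390625, 162.14874267578125), (8.41639518737793, 30.42850112915039), 52.30575942993164)
[297 178  10  24 199] ((301.5, 189.5), (23.0, 9.0), 90.0)
[266 193  13  18  83] ((272.4000244140625, 201.70001220703125), (6.70820426940918, 19.677400588989258), 26.56505012512207)
```

```bash
python3 - <<'E'
from h import *
def show(f,u0,u1,v0,v1,sx=1,sy=2):
    g=cv2.cvtColor(cv2.imread('pics/'+f),cv2.COLOR_BGR2GRAY)
    for v in range(v0,v1,sy): print(v,''.join('@%#*+=-:. '[min(9,int(x)//22)] for x in g[v,u0:u1:sx]))
show('wj.png',205,295,180,262);show('scenej.png',285,320,172,218)
show('sidej.png',275,310,116,166)
E
```

```text
180 ::::::::::::::::::-=+++==--==++==----=++++*************+++++++++++++======================
182 :::::::::::::::::::-------====+++===+*********************++++++++++======================
184 :::::::::::::::::::------=++++++++++*********************+++++++++++======================
186 ::::::::::::::::::------=+++++++++++*********************+++++++++++======================
188 :::::::::::::::::::-----=++++++++++*******######********++++++++++++======================
190 ::::::::::::::::::::---==++*+++++++************##*******+++++++++++++=====================
192 ::::::::::::::::::::---==++***+++++*********************++++++++++++++====================
194 ::::::::::::::::::::---==++****++++*********************+++++++++++++=====================
196 ::::::::::::::::::::----=++****++++*******************+++++++++++++++=====================
198 :::::::::::::::::::::----==+****++******#**####*******+++++++++++++++=====================
200 :::::::::::::::::::::-------=++**###%%%%%%%@%%%%%%%##*+++++++++++++++=====================
202 :::::::::::::::::::::---------=*#@@@@@@@@@@@@@@@@@@
[... 4014 characters left out ...]
@@@+==--------------
132 -----=+*@@@@@@@@@@+---==-----------
134 ---=+#*#%@@@@@@@@@+------==--------
136 ---+####%@@@@@@@@@+----------==----
138 ---=#%#%%@@@@@@@@@*=-----------===-
140 =++++*#%%@@@@@@@@@*=--------------=
142 ++++++++#@@@@@@@@@#*==-------------
144 ++++===++%@@@@@@@@%*+++==----------
146 +++=++=+++*#@@@@@%%###*+**==-------
148 =++++==++++++##***#########*+==----
150 +===+++++++++#*+++++*#######*+*+==-
152 =+++++++++++*##*++++++**#####**++++
154 ++++++++++***##***++++++++*#####**+
156 ++++++++++***##**+======+=--=*#####
158 ++++++++++*#********====-:::::-=*##
160 +++++++++**#######*+=---::::::::--=
162 ***++++****######**===------:::::::
164 ==++*********####*+**=---=++=-:::::
```

```bash
python3 - <<'E'
from h import *
a=grab('side');b=grab('scene');c=grab('wrist')
T=dict(side=(a,(287.5,126.5)),scene=(b,(301.5,177)),wrist=(c,(246.5,227)))
for x,y in(('side','scene'),('side','wrist'),('scene','wrist')):
    print(x,y,*tri(*T[x],*T[y]))
for k,(d,p) in T.items(): print(k,onz(d,p,273).round(1))
# shaft at handle bottom
print('shaft',tri(a,(275+14,151),b,(285+17,204)))
E
```

```text
side scene [621.59531789  -1.02526062 268.53186547] 0.32508979323847803
side wrist [623.75552601  -1.55805795 268.6345866 ] 4.0777286360996
scene wrist [623.60744691  -2.9066329  271.71634764] 1.9609755265347797
side [617.6  -4.8 273. ]
scene [623.6  -5.  273. ]
wrist [623.9  -2.2 273. ]
shaft (array([634.8448153 ,  -5.57268576, 150.86505657]), np.float64(0.49897163529683486))
```

```bash
python3 - <<'E'
from h import *
s=r.sense();d=np.array([.11,-.016,-1]);d/=np.linalg.norm(d)
x=np.array([np.cos(3.10),np.sin(3.10),0]);Rt=frame(d,x);top=np.array([622.5,-2.2,270])
print(s['eef_pos'],goto(s,top-25*d,Rt),goto(s,top+50*d,Rt))
E
```

```text
[578.79242118  10.97486727 398.66341617] ('move', array([-41.3, -11.4, 103.9]), 'rot', array([ 0.016, -0.108, -0.004])) ('move', array([-49.4, -12.6, 178.4]), 'rot', array([ 0.016, -0.108, -0.004]))
```

{"method": "arm_command", "body": {
  "deltas": [
    {"hand":85,"tx":-20,"ty":-6,"tz":20,"wx":0.008,"wy":-0.054,"wz":-0.002},
    {"hand":85,"tx":-21,"ty":-5.5,"tz":35,"wx":0.008,"wy":-0.054,"wz":-0.002},
    {"hand":85,"tx":2,"ty":0,"tz":25,"wx":0,"wy":0,"wz":0},
    {"hand":85,"tx":2,"ty":0,"tz":20,"wx":0,"wy":0,"wz":0},
    {"hand":85,"tx":0,"ty":0,"tz":0,"wx":0,"wy":0,"wz":0},
    {"hand":85,"tx":0,"ty":0,"tz":0,"wx":0,"wy":0,"wz":0}
  ]
}}

```text
clock: 30.0
eef_pos: [623.2, -3.0, 300.9]
tcp_rot: [-3.13, 0.112, 3.102]
contact_force: [0.1, 1.0, -0.3]
opening: 0.998
grasp_force: 0.0
```

```bash
python3 - <<'E'
from h import *
s=r.sense();d=np.array([.11,-.016,-1]);d/=np.linalg.norm(d)
x=np.array([np.cos(3.10),np.sin(3.10),0]);Rt=frame(d,x);top=np.array([622.5,-2.2,270])
print(s['clock'],s['eef_pos'],s['contact_force'],goto(s,top-25*d,Rt),goto(s,top+50*d,Rt))
E
```

```text
30.0 [623.22980439  -3.02800906 300.90182333] [ 0.08240627  1.0474648  -0.25676722] ('move', array([4.2, 1.2, 5.6]), 'rot', array([-0.001,  0.001,  0.001])) ('move', array([ 4.3,  1.2, 80.6]), 'rot', array([-0.001,  0.001,  0.001]))
```

{"method": "arm_command", "body": {
  "deltas": [
    {"hand":80,"tx":4,"ty":1,"tz":15,"wx":0,"wy":0,"wz":0},
    {"hand":75,"tx":0,"ty":0,"tz":25,"wx":0,"wy":0,"wz":0},
    {"hand":70,"tx":0,"ty":0,"tz":25,"wx":0,"wy":0,"wz":0},
    {"hand":60,"tx":0,"ty":0,"tz":15,"wx":0,"wy":0,"wz":0},
    {"hand":50,"tx":0,"ty":0,"tz":0,"wx":0,"wy":0,"wz":0},
    {"hand":38,"tx":0,"ty":0,"tz":0,"wx":0,"wy":0,"wz":0},
    {"hand":20,"tx":0,"ty":0,"tz":0,"wx":0,"wy":0,"wz":0},
    {"hand":0,"tx":0,"ty":0,"tz":0,"wx":0,"wy":0,"wz":0}
  ],
  "squeeze": 60
}}

```text
clock: 31.0
eef_pos: [628.3, -3.3, 221.0]
tcp_rot: [-3.129, 0.112, 3.102]
contact_force: [0.4, -0.3, 5.0]
opening: 0.369
grasp_force: 59.4
```

{"method": "arm_command", "body": {
  "deltas": [
    {"hand":0,"tx":0,"ty":0,"tz":0,"wx":0,"wy":0,"wz":0},
    {"hand":0,"tx":0,"ty":0,"tz":0,"wx":0,"wy":0,"wz":0}
  ],
  "squeeze": 110
}}

```text
clock: 31.25
eef_pos: [628.3, -3.3, 221.1]
tcp_rot: [-3.129, 0.112, 3.102]
contact_force: [-1.2, -0.6, 6.4]
opening: 0.363
grasp_force: 108.0
```

```bash
python3 - <<'E'
from h import *
s=r.sense();print(s['clock'],s['eef_pos'],s['contact_force'],s['wrist_torque'],s['opening'],s['qpos'].round(3))
# target: upright, tip kept at 641.3,-4.7; distance TCP->tip ~ 130
R,t=tool(s);tip=t+R[:,2]*130;print('tip',tip)
Rt=frame(np.array([0,0,-1.]),np.array([np.cos(3.10),np.sin(3.10),0]))
print(goto(s,tip+[0,0,130.5],Rt))
E
```

```text
31.25 [628.32893179  -3.27475162 221.06004148] [-1.23921301 -0.57371455  6.44683602] [-0.1694967   0.17635086 -0.02646227] 0.36288054352039856 [ 0.002  0.311  1.723 -0.02   0.996 -1.519]
tip [642.82082484  -5.44177733  91.88849262]
('move', array([-14.6,  -1.6,   0.3]), 'rot', array([-0.012,  0.112,  0.001]))
```

{"method": "arm_command", "body": {
  "deltas": [
    {"hand":0,"tx":-3.4,"ty":-0.4,"tz":-0.5,"wx":-0.003,"wy":0.028,"wz":0},
    {"hand":0,"tx":-3.4,"ty":-0.4,"tz":-0.3,"wx":-0.003,"wy":0.028,"wz":0},
    {"hand":0,"tx":-3.4,"ty":-0.4,"tz":0,"wx":-0.003,"wy":0.028,"wz":0},
    {"hand":0,"tx":-3.4,"ty":-0.4,"tz":0,"wx":-0.003,"wy":0.028,"wz":0},
    {"hand":0,"tx":0,"ty":0,"tz":0,"wx":0,"wy":0,"wz":0},
    {"hand":0,"tx":0,"ty":0,"tz":0,"wx":0,"wy":0,"wz":0}
  ]
}}

```text
clock: 32.0
eef_pos: [641.3, -5.3, 221.9]
tcp_rot: [-3.142, -0.0, 3.101]
contact_force: [2.1, 0.3, 1.4]
opening: 0.362
grasp_force: 108.9
```

{"method": "arm_command", "body": {
  "deltas": [
    {"hand":0,"tx":0,"ty":0,"tz":0,"wx":0,"wy":0,"wz":0.1},
    {"hand":0,"tx":0,"ty":0,"tz":0,"wx":0,"wy":0,"wz":0.1},
    {"hand":0,"tx":0,"ty":0,"tz":0,"wx":0,"wy":0,"wz":0.1},
    {"hand":0,"tx":0,"ty":0,"tz":0,"wx":0,"wy":0,"wz":0.1},
    {"hand":0,"tx":0,"ty":0,"tz":0,"wx":0,"wy":0,"wz":0}
  ]
}}

```text
clock: 32.62
eef_pos: [640.7, -5.3, 221.9]
tcp_rot: [-3.141, -0.001, 2.702]
contact_force: [-1.0, -0.2, 4.0]
opening: 0.363
grasp_force: 108.8
```

```bash
python3 - <<'E'
from h import *
s=r.sense();print(s['clock'],s['eef_pos'],s['tcp_rot'],s['contact_force'],s['wrist_torque'],s['qpos'].round(3))
E
```

```text
32.625 [640.7292916   -5.34800136 221.91295053] [-3.14078245e+00 -1.09023957e-03  2.70215182e+00] [-0.9954404  -0.21069824  4.02525392] [-0.04212474  0.17896548  0.00934543] [-0.011  0.386  1.606 -0.     1.151 -1.142]
```

{"method": "arm_command", "body": {
  "deltas": [
    {"hand":0,"tx":0,"ty":0,"tz":0,"wx":0,"wy":0,"wz":0.13},
    {"hand":0,"tx":0,"ty":0,"tz":0,"wx":0,"wy":0,"wz":0.13},
    {"hand":0,"tx":0,"ty":0,"tz":0,"wx":0,"wy":0,"wz":0.13},
    {"hand":0,"tx":0,"ty":0,"tz":0,"wx":0,"wy":0,"wz":0.13}
  ]
}}

```text
clock: 33.12
eef_pos: [640.4, -5.5, 221.9]
tcp_rot: [-3.139, -0.001, 2.18]
contact_force: [-2.5, -1.2, 5.4]
opening: 0.365
grasp_force: 109.0
```

```bash
python3 - <<'E'
from h import *
s=r.sense();print(s['clock'],s['eef_pos'],s['tcp_rot'],s['contact_force'],s['wrist_torque'])
E
```

```text
33.125 [640.40008298  -5.49440313 221.89999754] [-3.13932197e+00 -9.61189888e-04  2.18000299e+00] [-2.52468852 -1.15613216  5.408097  ] [-0.16609119  0.70818349  0.0951021 ]
```

{"method": "arm_command", "body": {
  "deltas": [
    {"hand":0,"tx":0,"ty":0,"tz":0,"wx":0,"wy":0,"wz":0.13},
    {"hand":0,"tx":0,"ty":0,"tz":0,"wx":0,"wy":0,"wz":0.13},
    {"hand":0,"tx":0,"ty":0,"tz":0,"wx":0,"wy":0,"wz":0.13},
    {"hand":0,"tx":0,"ty":0,"tz":0,"wx":0,"wy":0,"wz":0.13}
  ]
}}

```text
clock: 33.62
eef_pos: [639.9, -5.4, 221.9]
tcp_rot: [-3.138, 0.0, 1.66]
contact_force: [-3.0, -0.6, 7.0]
opening: 0.361
grasp_force: 109.2
```

```bash
python3 - <<'E'
from h import *
s=r.sense();print(s['clock'],s['eef_pos'],s['tcp_rot'],s['contact_force'],s['wrist_torque'])
E
```

```text
33.625 [639.93164319  -5.42247103 221.86072441] [-3.13809503e+00  8.52298443e-06  1.65994986e+00] [-2.9576156  -0.61794945  6.96064188] [-9.61310280e-04  1.12185173e+00  6.85921019e-02]
```

{"method": "arm_command", "body": {
  "deltas": [
    {"hand":0,"tx":0,"ty":0.5,"tz":0,"wx":0,"wy":0,"wz":0.13},
    {"hand":0,"tx":0,"ty":0.5,"tz":0,"wx":0,"wy":0,"wz":0.13},
    {"hand":0,"tx":0,"ty":0,"tz":0,"wx":0,"wy":0,"wz":0.13},
    {"hand":0,"tx":0,"ty":0,"tz":0,"wx":0,"wy":0,"wz":0.13}
  ]
}}

```text
clock: 34.12
eef_pos: [640.0, -5.0, 221.8]
tcp_rot: [-3.136, 0.002, 1.14]
contact_force: [-7.6, 0.8, 8.6]
opening: 0.359
grasp_force: 109.7
```

```bash
python3 - <<'E'
from h import *
s=r.sense();print(s['clock'],s['eef_pos'],s['tcp_rot'],s['contact_force'],s['wrist_torque'])
E
```

```text
34.125 [640.02260462  -5.04203933 221.80989674] [-3.13645584e+00  2.02227882e-03  1.13989950e+00] [-7.58844236  0.78190772  8.55247799] [0.41593613 1.973067   0.12274228]
```

{"method": "arm_command", "body": {
  "deltas": [
    {"hand":0,"tx":0,"ty":0,"tz":0,"wx":0,"wy":0,"wz":0.12},
    {"hand":0,"tx":0,"ty":0,"tz":0,"wx":0,"wy":0,"wz":0.12},
    {"hand":0,"tx":0,"ty":0,"tz":0,"wx":0,"wy":0,"wz":0.12}
  ]
}}

```text
clock: 34.5
eef_pos: [640.0, -4.8, 221.8]
tcp_rot: [-3.137, 0.003, 0.78]
contact_force: [-6.8, 1.3, 8.6]
opening: 0.363
grasp_force: 109.7
```

```bash
python3 - <<'E'
from h import *
s=r.sense();print(s['clock'],s['eef_pos'],s['tcp_rot'],s['contact_force'],s['wrist_torque'])
E
```

```text
34.5 [640.01076064  -4.76808999 221.81550837] [-3.13708379  0.00336461  0.78015343] [-6.84896247  1.33610934  8.59253468] [0.67639725 1.97255322 0.06278382]
```

{"method": "arm_command", "body": {
  "deltas": [
    {"hand":0,"tx":0,"ty":0,"tz":0,"wx":0,"wy":0,"wz":0.08},
    {"hand":0,"tx":0,"ty":0,"tz":0,"wx":0,"wy":0,"wz":0.08},
    {"hand":0,"tx":0,"ty":0,"tz":0,"wx":0,"wy":0,"wz":0}
  ]
}}

```text
clock: 34.88
eef_pos: [640.0, -4.6, 221.8]
tcp_rot: [-3.138, 0.004, 0.623]
contact_force: [-6.5, 3.3, 8.8]
opening: 0.363
grasp_force: 109.6
```

```bash
python3 - <<'E'
from h import *
s=r.sense();print(s['clock'],s['eef_pos'],s['tcp_rot'],s['contact_force'],s['wrist_torque'])
E
```

```text
34.875 [640.03785739  -4.60494897 221.78625091] [-3.13755631  0.00381837  0.62296525] [-6.53896128  3.34700975  8.78995949] [0.74365555 1.90170872 0.0887488 ]
```

{"method": "arm_command", "body": {
  "deltas": [
    {"hand":0,"tx":0,"ty":0,"tz":0,"wx":0,"wy":0,"wz":0.06},
    {"hand":0,"tx":0,"ty":0,"tz":0,"wx":0,"wy":0,"wz":0.06},
    {"hand":0,"tx":0,"ty":0,"tz":0,"wx":0,"wy":0,"wz":0}
  ]
}}

```text
clock: 35.25
eef_pos: [640.1, -4.6, 221.8]
tcp_rot: [-3.138, 0.004, 0.503]
contact_force: [-6.5, 3.5, 9.1]
opening: 0.365
grasp_force: 109.6
```

```bash
python3 - <<'E'
from h import *
s=r.sense();print(s['clock'],s['eef_pos'],s['tcp_rot'],s['contact_force'],s['wrist_torque'])
E
```

```text
35.25 [640.08391429  -4.57633318 221.82232226] [-3.13799733  0.00411611  0.503183  ] [-6.50142327  3.48784624  9.11911328] [0.82439297 1.87884135 0.06870508]
```

{"method": "arm_command", "body": {
  "deltas": [
    {"hand":0,"tx":0,"ty":0,"tz":0,"wx":0,"wy":0,"wz":0.06},
    {"hand":0,"tx":0,"ty":0,"tz":0,"wx":0,"wy":0,"wz":0.06},
    {"hand":0,"tx":0,"ty":0,"tz":0,"wx":0,"wy":0,"wz":0}
  ]
}}

```text
clock: 35.62
eef_pos: [640.1, -4.6, 221.8]
tcp_rot: [-3.139, 0.004, 0.384]
contact_force: [-6.5, 2.0, 8.3]
opening: 0.362
grasp_force: 109.6
```

```bash
python3 - <<'E'
from h import *
s=r.sense();print(s['clock'],s['eef_pos'],s['tcp_rot'],s['contact_force'],s['wrist_torque'],s['qpos'].round(2))
d=grab('wrist','wz.png');g=cv2.cvtColor(d['image'],cv2.COLOR_RGB2GRAY);p=proj(d,[[641.5,-5,106],[641.5,-5,126]]);print(p.round(0))
E
```

```text
35.625 [640.14702424  -4.61525453 221.81955175] [-3.13880571  0.00447352  0.38380239] [-6.46840901  2.04618049  8.26219052] [0.75479573 1.78932938 0.37388573] [-0.01  0.39  1.6   0.    1.15  1.18]
[[257. 191.]
 [257. 197.]]
```

{"method": "arm_command", "body": {
  "deltas": [
    {"hand":0,"tx":0,"ty":0,"tz":0,"wx":0,"wy":0,"wz":0.04},
    {"hand":0,"tx":0,"ty":0,"tz":0,"wx":0,"wy":0,"wz":0}
  ]
}}

```text
clock: 35.92
eef_pos: [640.1, -4.6, 221.8]
tcp_rot: [-3.139, 0.005, 0.345]
contact_force: [-6.8, 2.0, 9.6]
opening: 0.362
grasp_force: 109.7
```

```bash
python3 - <<'E'
from h import *
s=r.sense();print(s['clock'],s['eef_pos'],s['tcp_rot'],s['contact_force'],s['wrist_torque'])
E
```

```text
35.925 [640.11460855  -4.62381709 221.81158723] [-3.13911032  0.00467963  0.34461292] [-6.84582683  2.02901306  9.55813246] [0.71644265 1.7623222  0.60252219]
```

{"method": "arm_command", "body": {
  "deltas": [
    {"hand":0,"tx":0,"ty":0,"tz":0,"wx":0,"wy":0,"wz":-0.07},
    {"hand":0,"tx":0,"ty":0,"tz":0,"wx":0,"wy":0,"wz":-0.07},
    {"hand":0,"tx":0,"ty":0,"tz":-5,"wx":0,"wy":0,"wz":0},
    {"hand":0,"tx":0,"ty":0,"tz":-15,"wx":0,"wy":0,"wz":0},
    {"hand":0,"tx":0,"ty":0,"tz":-25,"wx":0,"wy":0,"wz":0},
    {"hand":0,"tx":0,"ty":0,"tz":-30,"wx":0,"wy":0,"wz":0},
    {"hand":0,"tx":0,"ty":0,"tz":-25,"wx":0,"wy":0,"wz":0},
    {"hand":0,"tx":0,"ty":0,"tz":0,"wx":0,"wy":0,"wz":0}
  ]
}}

```text
clock: 36.92
eef_pos: [643.9, -5.3, 324.8]
tcp_rot: [3.14, -0.004, 0.481]
contact_force: [-0.6, -0.0, -2.4]
opening: 0.364
grasp_force: 109.3
```

```bash
cat > v.py <<'E'
from h import *
s=r.sense();print(s['clock'],s['eef_pos'],s['tcp_rot'],s['contact_force'],s['opening'])
def show(d,u0,u1,v0,v1,sx=1,sy=2):
    g=cv2.cvtColor(d['image'],cv2.COLOR_RGB2GRAY)
    for v in range(max(0,v0),v1,sy): print(v,''.join('@%#*+=-:. '[min(9,int(x)//22)] for x in g[v,max(0,u0):u1:sx]))
E
python3 - <<'E'
from v import *
for n,R0 in(('side',(20,22)),('scene',(24,24))):
    d=grab(n,n+'p.png');u,v=proj(d,[[642,280,90]])[0].astype(int);print(n,u,v);show(d,u-26,u+26,v-28,v+30)
E
```

```text
36.925 [643.88216093  -5.32804734 324.78750123] [ 3.13952074 -0.00377     0.48105115] [-0.59387709 -0.03589309 -2.42644878] 0.3639568387983934
side 239 124
96 ==--------------------------------------------------
98 ====------------------------------------------------
100 =======---------------------------------------------
102 =========-------------------------------------------
104 ============----------------------------------------
106 ==============--------------------------------------
108 =================-----------------------------------
110 =============+*##=----------------------------------
112 =========+*######+----------------------------------
114 =====+**#########+--=+**********+=------------------
116 =+**############*++**********+*****+=---------------
118 ###############*+*************+******=--------------
120 ############%%%++********************+--------------
122 ########%%%%%%#*++************+*****+==-------------
124 ####%%%%%%%#*+==++=+*************++=+*+-------------
126 %%%%%%%##*+-----+***+==++++++++==+****+-------------
128 %%%%#*+=--------=*************
[... 1673 characters left out ...]
**+=----=+***+++
176 *-------------=***********************=-------------
178 +-------------=**********************+=-------------
180 --------------=**********************+--------------
182 -------------=+**********************=--------------
184 -------------=***********************=--------------
186 -------------=***********************++=------------
188 -------------=**********************+++=------------
190 --------------=*********************++++=-----------
192 ----------------=+****************+++++=------------
194 ------------------=++***********++++++=-------------
196 ------------------------==========------------------
198 +==-------------------------------------------------
```

```bash
python3 - <<'E'
from v import *
a=grab('side');b=grab('scene')
p1,p2=(240,120),(339.5,167)
print(onz(a,p1,115).round(1),onz(b,p2,115).round(1),tri(a,p1,b,p2))
s=r.sense();Rt=Ro.from_euler('xyz',[np.pi,0,.481]).as_matrix()
P=(onz(a,p1,115)+onz(b,p2,115))/2
print(goto(s,[P[0],P[1],325],Rt))
E
```

```text
37.025 [642.27053927  -5.31406291 321.47758064] [-3.14114203e+00  9.89064629e-04  4.81154077e-01] [ 0.23534048  0.28278016 -2.52003592] 0.36383084160728185
[642.5 274.  115. ] [645.8 272.6 115. ] (array([644.61562544, 276.35455416, 111.93223866]), np.float64(0.7354344432072021))
('move', array([ 131.1, -245.8,   -4.6]), 'rot', array([-0.001,  0.003,  0.   ]))
```

{"method": "arm_command", "body": {
  "deltas": [
    {"hand":0,"tx":17,"ty":-32,"tz":0,"wx":0,"wy":0,"wz":0},
    {"hand":0,"tx":22,"ty":-41,"tz":0,"wx":0,"wy":0,"wz":0},
    {"hand":0,"tx":26,"ty":-49,"tz":0,"wx":0,"wy":0,"wz":0},
    {"hand":0,"tx":26,"ty":-49,"tz":0,"wx":0,"wy":0,"wz":0},
    {"hand":0,"tx":22,"ty":-41,"tz":0,"wx":0,"wy":0,"wz":0},
    {"hand":0,"tx":18,"ty":-34,"tz":0,"wx":0,"wy":0,"wz":0},
    {"hand":0,"tx":0,"ty":0,"tz":0,"wx":0,"wy":0,"wz":0},
    {"hand":0,"tx":0,"ty":0,"tz":0,"wx":0,"wy":0,"wz":0}
  ]
}}

```text
clock: 38.12
eef_pos: [644.2, 272.9, 320.5]
tcp_rot: [-3.141, 0.003, 0.482]
contact_force: [-0.2, -0.3, -2.8]
opening: 0.358
grasp_force: 109.6
```

```bash
python3 - <<'E'
from v import *
Rt=Ro.from_euler('xyz',[np.pi,0,.481]).as_matrix()
print(goto(s,[644,274.5,325],Rt))
for n in('side','scene'):
    d=grab(n);u,v=proj(d,[[644,274.5,150]])[0].astype(int);print(n,u,v,proj(d,[[644,274.5,194]]).round(0));show(d,u-22,u+26,v-26,v+20)
E
```

```text
38.125 [644.16862463 272.85170631 320.47877341] [-3.14128043  0.00329575  0.48164996] [-0.17453869 -0.31694051 -2.84261947] 0.35811620441315045
('move', array([ 0.6, -1.5, -4.5]), 'rot', array([-0.   ,  0.003,  0.001]))
side 239 112 [[240. 104.]]
86 --------------------+#%#+=---------------------=
88 ---------------------+#*=-----------------------
90 ---------------------=#*=-----------------------
92 ---------------------=#*=-----------------------
94 ---------------------+#*=-----------------------
96 --------------------=*##+=----------------------
98 --------------------=+##*=----------------------
100 ===------------------+***=----------------------
102 ======---------------+**+=----------------------
104 ========--------------=+=-----------------------
106 ===========-------------------------------------
108 =============-----------------------------------
110 =========+*##=----------------------------------
112 ====++*######+-------=====----------------------
114 =+**#########+=-=+***********+=-----------------
116 ############*++*****************+=--------------
118 ########
[... 905 characters left out ...]
========+=+
153 ----------------------=**+++++++++++==+==+==+==+
155 ---------------------=+####**+++++++++++++=+===+
157 ---------------------=*#########**++++++======++
159 ----------------=====+*##############*++++=++++#
161 ------------==+************+*#############*++*##
163 -----------=+*##*************#**################
165 ---------==+*####*************##*#############%%
167 ==========+*#####************######%#########%%#
169 ==========*****#*************####*#%%%%%###%%#**
171 --=======+***+***************###**##%%%%%%%##*++
173 --=======+*#*********************===+**##%#*++=-
175 ++***++++**##***###*************+=-----==++++=--
177 *********###***####**********#**=---------------
```

{"method": "arm_command", "body": {
  "deltas": [
    {"hand":0,"tx":0,"ty":-1,"tz":25,"wx":0,"wy":0,"wz":0},
    {"hand":0,"tx":0,"ty":0,"tz":40,"wx":0,"wy":0,"wz":0},
    {"hand":0,"tx":0,"ty":0,"tz":40,"wx":0,"wy":0,"wz":0},
    {"hand":0,"tx":0,"ty":0,"tz":35,"wx":0,"wy":0,"wz":0},
    {"hand":0,"tx":0,"ty":0,"tz":20,"wx":0,"wy":0,"wz":0},
    {"hand":0,"tx":0,"ty":0,"tz":10,"wx":0,"wy":0,"wz":0},
    {"hand":0,"tx":0,"ty":0,"tz":0,"wx":0,"wy":0,"wz":0},
    {"hand":0,"tx":0,"ty":0,"tz":0,"wx":0,"wy":0,"wz":0}
  ]
}}

```text
clock: 39.22
eef_pos: [644.6, 274.6, 153.1]
tcp_rot: [-3.141, -0.001, 0.481]
contact_force: [-0.6, 0.5, -1.3]
opening: 0.362
grasp_force: 109.6
```

{"method": "arm_command", "body": {
  "deltas": [
    {"hand":0,"tx":0,"ty":0,"tz":4,"wx":0,"wy":0,"wz":0},
    {"hand":0,"tx":0,"ty":0,"tz":3,"wx":0,"wy":0,"wz":0},
    {"hand":0,"tx":0,"ty":0,"tz":0,"wx":0,"wy":0,"wz":0}
  ]
}}

```text
clock: 39.6
eef_pos: [643.5, 274.3, 144.4]
tcp_rot: [-3.141, 0.002, 0.481]
contact_force: [0.1, 0.5, -1.7]
opening: 0.365
grasp_force: 109.6
```

{"method": "arm_command", "body": {
  "deltas": [
    {"hand":0,"tx":0,"ty":0,"tz":3,"wx":0,"wy":0,"wz":0},
    {"hand":0,"tx":0,"ty":0,"tz":3,"wx":0,"wy":0,"wz":0},
    {"hand":0,"tx":0,"ty":0,"tz":1,"wx":0,"wy":0,"wz":0},
    {"hand":0,"tx":0,"ty":0,"tz":0,"wx":0,"wy":0,"wz":0}
  ]
}}

```text
clock: 40.1
eef_pos: [643.7, 274.2, 137.5]
tcp_rot: [-3.141, 0.002, 0.481]
contact_force: [-0.8, -0.2, -1.6]
opening: 0.363
grasp_force: 109.6
```

{"method": "arm_command", "body": {
  "deltas": [
    {"hand":0,"tx":0,"ty":0,"tz":1,"wx":0,"wy":0,"wz":0},
    {"hand":0,"tx":0,"ty":0,"tz":1,"wx":0,"wy":0,"wz":0},
    {"hand":0,"tx":0,"ty":0,"tz":0,"wx":0,"wy":0,"wz":0}
  ]
}}

```text
clock: 40.48
eef_pos: [643.7, 274.2, 135.6]
tcp_rot: [-3.141, 0.002, 0.481]
contact_force: [0.7, -0.3, -2.2]
opening: 0.358
grasp_force: 109.6
```

{"method": "arm_command", "body": {
  "deltas": [
    {"hand":33,"tx":0,"ty":0,"tz":0,"wx":0,"wy":0,"wz":0},
    {"hand":38,"tx":0,"ty":0,"tz":0,"wx":0,"wy":0,"wz":0},
    {"hand":45,"tx":0,"ty":0,"tz":0,"wx":0,"wy":0,"wz":0},
    {"hand":55,"tx":0,"ty":0,"tz":0,"wx":0,"wy":0,"wz":0},
    {"hand":65,"tx":0,"ty":0,"tz":0,"wx":0,"wy":0,"wz":0},
    {"hand":75,"tx":0,"ty":0,"tz":0,"wx":0,"wy":0,"wz":0},
    {"hand":85,"tx":0,"ty":0,"tz":0,"wx":0,"wy":0,"wz":0},
    {"hand":85,"tx":0,"ty":0,"tz":0,"wx":0,"wy":0,"wz":0}
  ]
}}

```text
clock: 41.48
eef_pos: [643.7, 274.3, 135.6]
tcp_rot: [-3.141, 0.001, 0.481]
contact_force: [-1.1, 0.6, 0.5]
opening: 0.992
grasp_force: 0.0
```

```bash
python3 - <<'E'
from v import *
for n in('side','scene'):
    d=grab(n);u,v=proj(d,[[644,274.5,150]])[0].astype(int);print(n,u,v);show(d,u-24,u+30,v-30,v+20)
E
```

```text
41.475 [643.70232991 274.2793827  135.61038388] [-3.14092401e+00  1.49817699e-03  4.81382568e-01] [-1.14510506  0.61464879  0.53463791] 0.9922768810153082
side 239 112
82 -------------=#@@@@%#######%%@@@@@=--------==+++++++++
84 -------------=#@@@@@@@@@@@@@@@@@@@=-----------==++++++
86 --------=#%+-=#@@@@@@@@@@@@@@@@@@@=--------------==+++
88 -------+%%%##*#@@@@@@@@@@@@@@@@@@@=-----------------==
90 ------+@@@%%%%%@@@@@@@@@@@@@@@@@@@=-------------------
92 ------*@@%%#=+%@@@@@@@@@@@@@@@@@@@#=----==------------
94 -----=*@@@%=--=%@@@@@@@@@@@@@@@@@@%%%####%*=----------
96 -----=#@@@%=--+#@@@@@@@@@@@@@@@@@@%#%%%%%%#=----------
98 ==---=%@@@@%##@@@@@@@@@@@@@@@@@@@@@++%@@@@%=----------
100 =====+#@@@@@@@@%*==+%@@@@@@@@@@%%@@@#*#@@@@+----------
102 =======-==*@@@@#=-----==+@@@@@@@@@@@@##@@@@*=---------
104 ==========+#%%@#=-------*@@@@@@@@@@%%@@@@@@#=---------
106 ==========+##%@#=-------+@@@@@@@@@@@@@@@@@%+----------
108 ==========+###@%=------=#@@@@@@@#+*%@@@%%%+-----------
110 ===========+##@+-------=#@@@@@@@*=+#%@%=--------------
112 =======+*######+-------+%@@@@@@@+=+#%@%=------------
[... 1322 characters left out ...]
-------------------=#%@%%%%%#**######*++=======++##
157 -----------------------+%%@@@%%%%@@%#####++======+*###
159 -------------------===+*%@@@@@@@@@@@@@@%#+++===++####%
161 --------------==++****#%%%@@@@@@@@@@@@@%####*++*###%%#
163 -------------=+*##****##%%%%%%@@@@@@@@%###########%%#*
165 -----------==+*##*****##%@@%%%@@@@@@@%##########%%#**+
167 -----------=+***#*****##%@%%%@@@@@@%%%#########%%#*++=
169 =========--=****##*****##%%%%@@@@@%##%%%%%###%%#*++=--
171 ===========+************##@@@@@@%#**###%%%%%%%**++=---
173 ------=====+##***+*******#%%%%%##**===++*####*++=-----
175 ++++++++=++*###***##**************+=------=++++=------
177 +++++******###****#*#*************=-------------------
```

{"method": "arm_command", "body": {
  "deltas": [
    {"hand":85,"tx":0,"ty":0,"tz":-8,"wx":0,"wy":0,"wz":0},
    {"hand":85,"tx":0,"ty":0,"tz":-15,"wx":0,"wy":0,"wz":0},
    {"hand":85,"tx":0,"ty":0,"tz":-20,"wx":0,"wy":0,"wz":0},
    {"hand":85,"tx":0,"ty":0,"tz":-25,"wx":0,"wy":0,"wz":0},
    {"hand":85,"tx":0,"ty":0,"tz":-30,"wx":0,"wy":0,"wz":0},
    {"hand":85,"tx":0,"ty":0,"tz":-30,"wx":0,"wy":0,"wz":0},
    {"hand":85,"tx":-30,"ty":20,"tz":-30,"wx":0,"wy":0,"wz":0},
    {"hand":85,"tx":-40,"ty":40,"tz":-20,"wx":0,"wy":0,"wz":0}
  ]
}}

```text
clock: 42.58
eef_pos: [609.9, 189.1, 316.8]
tcp_rot: [-3.141, -0.002, 0.484]
contact_force: [0.3, -0.7, -0.0]
opening: 0.996
grasp_force: 0.0
```

{"method": "arm_command", "body": {
  "deltas": [
    {"hand":85,"tx":-40,"ty":40,"tz":0,"wx":0,"wy":0,"wz":0},
    {"hand":85,"tx":-30,"ty":40,"tz":0,"wx":0,"wy":0,"wz":0},
    {"hand":85,"tx":0,"ty":0,"tz":0,"wx":0,"wy":0,"wz":0},
    {"hand":85,"tx":0,"ty":0,"tz":0,"wx":0,"wy":0,"wz":0}
  ]
}}

```text
clock: 43.08
eef_pos: [585.1, 85.5, 315.1]
tcp_rot: [-3.141, -0.0, 0.481]
contact_force: [-1.1, 0.7, -0.4]
opening: 0.995
grasp_force: 0.0
```

```bash
python3 - <<'E'
from v import *
for n in('side','scene'):
    d=grab(n,n+'f.png');u,v=proj(d,[[644,274.5,150]])[0].astype(int);print(n,u,v);show(d,u-24,u+24,v-26,v+18)
    a=cv2.imread('pics/'+n+'0.png').astype(int)  # unmoved objects check
    diff=np.abs(a-cv2.imread('pics/'+n+'f.png')).max(2)
    for nm,P in dict(t1=[632,-276,40],t2=[623,-470,40],film=[648,489,50],green=[560,-640,10]).items():
        q=proj(d,[P])[0].astype(int); w=diff[max(0,q[1]-18):q[1]+18,max(0,q[0]-22):q[0]+22]; print(nm,q,(w>40).mean().round(3))
    u,v=proj(d,[[600,-8,100]])[0].astype(int);print('cover/lock');show(d,u-45,u+40,v-26,v+28)
E
```

```text
43.075 [585.07052691  85.50960335 315.11458662] [-3.14117264e+00 -4.73825018e-04  4.80614230e-01] [-1.10686617  0.65614516 -0.3792168 ] 0.9952496205968553
side 239 112
86 ------------------------=#@@@@@#**%@@@@@@@@@@@@@
88 ------------------------=#@@@@@@@@@@@%*++#%@@@@@
90 -------------------------=++*#@@@@@@*-----=++++#
92 ------------------------------*@@@@@=-----------
94 ------------------------------=%##@@=-----------
96 ------------------------------=%##@@=-----------
98 ==----------------------------+%##@@=-----------
100 =====--------------------+*+++*###@#=-----------
102 =======-----------------=@@%%#%%#**=------------
104 ==========--------------+@@@@@@@@=--------------
106 ============------------*@@@@@@@%=--------------
108 ===============--------=#@@@@@@@#=--------------
110 ===========+*##=-------=#@@@@@@@*---------------
112 =======+*######+-------=%@@@@@@@+---------------
114 ===+**#########+--=+***#@@@@@@@@+---------------
116 **############*++******#@@@@@@@@#+=-------------
118 #############*+********#@@@@@@@@#**=------------
120 ##########%%%++********#@@@@@@@%**
[... 5736 characters left out ...]
---------==++===========+-=++======+++==+++++======-------=+++========
224 -----------------------------===++===+=-----=====================-------=++==========
226 =--------------------------------====-----------================-------+++===========
228 ***+==-----------------------------------------------=====+*+=-------=+++============
230 ********+=-----------------------------------------------==++-------=+++=============
232 ************+=-----------------------------------------------------=++===============
234 ****************+=------------------------------------------------+++================
236 ********************+==-----------------------------------------=+++================+
```

```bash
python3 - <<'E'
from v import *
d=grab('wrist','wf.png');g=cv2.cvtColor(d['image'],cv2.COLOR_RGB2GRAY)
for y in(45,25,0,-25):
    P=np.array([BF+RB@[x,y,0] for x in range(-12,20)]);p=proj(d,P).round().astype(int)
    print(y,p[0],p[-1],[int(g[b,a]) if 0<=a<512 and 0<=b<384 else -1 for a,b in p])
u,v=proj(d,[[641.5,-5,126]])[0].astype(int);print(u,v,proj(d,[BF+RB@[172,0,14]]));show(d,u-60,u+45,v-40,v+40)
E
```

```text
43.175 [585.06231538  86.29178964 314.33918701] [-3.14093990e+00  5.15262469e-04  4.82152452e-01] [ 0.13251407  0.3409753  -0.31750846] 0.9967596388398744
45 [244 267] [252 251] [169, 171, 171, 169, 169, 168, 168, 170, 170, 165, 157, 138, 138, 120, 115, 132, 132, 133, 116, 118, 118, 128, 101, 117, 117, 105, 105, 119, 132, 105, 121, 121]
25 [255 271] [264 256] [171, 169, 170, 170, 172, 170, 170, 170, 170, 165, 165, 148, 116, 116, 122, 122, 143, 143, 145, 147, 145, 145, 145, 146, 148, 148, 145, 149, 148, 148, 146, 146]
0 [270 277] [278 262] [169, 169, 169, 169, 169, 169, 168, 168, 167, 167, 151, 140, 109, 109, 109, 119, 137, 137, 146, 146, 147, 147, 147, 147, 146, 147, 148, 148, 148, 149, 146, 146]
-25 [283 283] [292 268] [167, 168, 168, 166, 166, 169, 169, 167, 166, 166, 158, 150, 125, 125, 107, 112, 130, 130, 146, 146, 149, 149, 147, 147, 146, 147, 148, 148, 147, 147, 147, 147]
342 169 [[328.69891878 177.65309495]]
129 ==============================-::::--=+***+=-::---:::::::::::::::::::::::::::::::::::::::::::::::::--==+*
131 ==============================-::::---=+**+--::::::---:::
[... 3528 characters left out ...]
-:::::::::::::::::::::::::::::::::::::::
197 :::::::::::::::::::::::::-=+*******************+=---------:::::::::::::::::::::::::::::::::::::::::::::::
199 :::::::::::::::::::::::::----==++*************+=--:-----------:::::::::::::::::::::::::::::::::::::::::::
201 ::::::::::::::::::::::::::::::---==++********+=-------:::-----------:::::::::::::::::::::::::::::::::::::
203 :::::::::::::::::::::::::::::::::-----==++**+=------:--::---------------:::::::::::::::::::::::::::::::::
205 ::::::::::::::::::::::::::::::::::::::----==---:::-:-:::-------------------::::::::::::::::::::::::::::::
207 :::::::::::::::::::::::::::::::::::::::::::--::-::-:::--------:---:----------::::::::::::::::::::::::::::
```

```bash
python3 -c "
from rig import r
print(r.sign_off())"
```

```text
the job is handed in; nothing more can be done
None
```

The cover is hooked in, flat and drawn tight. The cam lock is hard against its stop (about 2.45 rad), the screwdriver stands blade down in the pot, the tubs and film box show no sign of having moved, and the job was handed in at about 43 s; no verdict was returned.

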